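# Load the specimen camera stage

### The arm

A 6-joint arm with a two-finger parallel gripper is mounted at the origin on the work surface. World frame = base frame: x ahead of the robot, y to its left, z up, the work surface at z = 0. Lengths are in m, angles in rad, forces in N, time in s.
With the tool pointing down it reaches from about 0.425 to 0.95 m from the base axis. Payload 3.5 kg.
Tool frame: the origin (TCP) lies on the centre line of the jaws, within the pads' length; the fingertips stand 19 mm ahead of it and the grasp point (between the pads) is the TCP; z points along the fingers, y is the line along which they close (so a half turn about z gives the same grasp; the last joint's range is limited). The gripper opens to 85 mm and grips with 20 to 120 N. Pads are 22 mm wide; open, the fingers measure 114 mm over their backs; the gripper's body (76 mm by 85 mm) begins 54 mm behind the grasp point. The pads swing forward as they close: fully open they stand 13 mm farther back than shut.
Start: joints at [-1.343, 0.286, 1.577, -0, 1.279, -0.15], TCP at [0.249, -0.627, 0.25] pointing down, gripper open.
Joint ranges: [-2.77, 2.77], [-0.9, 2.22], [0.21, 2.48], [-1.53, 4.67], [0.24, 2.81], [-2.84, 2.84]. Speed limits (rad/s): [2.79, 2.79, 3.14, 3.14, 3.14, 3.14].

### API

Orientations are given as a unit quaternion [x, y, z, w].
In Python, from plant import ctrl, imaging gives the robot as it stands. The module is installed in compiled form; this text tells all that it offers.
- The arm moves only by the shell command python3 -m handwheel 'ROWS' [OPENING] [FORCE]. ROWS is JSON, one flat list of numbers, 6 for each row, row after row: the shift along the world's x, y, z in units of 150 mm (1.0 is 150 mm), then the turn, a rotation vector about the world's x, y, z in units of 90 degrees (1.0 is 90 degrees). In form: [tx, ty, tz, rx, ry, rz, tx, ty, tz, rx, ry, rz, ...]. A call has 1 to 5 rows; each row shifts and turns the commanded pose from where the row before left it; what a row does not reach is not made up. A row lasts 1/12 s, in which the tool goes at most 41.7 mm and 7.16 degrees, less where a joint would pass 70% of its speed; a pose out of reach is approached as far as the arm can. A call with a number of a shift or a turn outside -1 to 1 is refused whole. A call with a gripper value outside its range is refused whole. OPENING is the opening, from 0 (shut) to 1 (fully open), set as the call begins (- or left out, the last holds). The fingers move at their own pace and stop on an object; FORCE is the grip in N (left out, the last holds). Time passes only in rows, so rows that do not move let the fingers close. It gives the time, the measured TCP pose, the force, the opening and the grip force at its end, in the units of the state.
- ctrl.get_state(): the state, without advancing time (a new reading comes with each control period).
- imaging.read_camera(name): name is "scene" or "top" or "wrist"; returns (picture, depth): 384x512x3 uint8, blue, green, red; 384x512 float32, m along the optical axis (not along the pixel's ray), 0 where there is no reading.
- imaging.get_calibration(name): a dict with "fovy" (degrees; the focal length in pixels is half the picture's height over the tangent of half this angle, whatever the lens; pixels are square), "cx", "cy" (the principal point, pixels), "R" (3x3) and "t" (3): a world point X has camera coordinates R X + t. Camera axes: x right, y down, z forward; pixel columns grow to the right and rows downward; lengths in m; the calibration is good to about 2 mm. A picture is of the moment at which its call begins: read the wrist's pose just before it. get_calibration takes no time and is no camera call; for the wrist camera it gives the pose at the moment of the call.
- ctrl.sign_off(): hands the job in; it is judged then, once.
The state is a dict: "time": time; "qpos": joint angles; "dq": joint speeds; "joint_efforts": joint torques, N m; "eef_pos": TCP position; "tcp_rot": TCP orientation; "contact_force": force on the tool from outside, world axes, zero at the start; "wrist_torque": the same for the moment, N m; "opening": opening from 0.0 (shut) to 1.0 (fully open); "finger_force": force on a finger pad.
Only numpy, scipy, OpenCV 4.12 (cv2) and the standard library are available. Lean on these libraries where they do the work, as an engineer would, in place of code of your own. Each camera call takes 0.05 s, during which the arm holds its last target. There are 200 camera calls.

### The job

Get the orange-lidded specimen jars ready to be photographed: with the red grip slide the camera station's stage fully out to its end stop, take the grey reference bottle off it and stand it upright wholly on the cork coaster, and stand every orange-lidded jar upright on the stage, each wholly inside a white spot of its own. When all are loaded, slide the stage fully in to its end stop under the camera with the jars still standing on their spots. Set everything down gently, and leave the blue-lidded jar and the other things on the bench where they are.

Things in the scene. Friction and masses are not known exactly. Their poses are not given: they have to be found in the camera images.
- jar0: Specimen jar: clear glass with an ORANGE lid, squat cylinder 48 mm tall: white weighted base (lowest 12 mm, 56 mm diameter), glass (55 mm), lid (top 14 mm, 56 mm diameter); about 0.14 kg; brown insect inside. Origin: centre of its underside; z up along the jar. Three or four of the five orange-lidded jars are present (None when absent).
- jar1: Specimen jar: clear glass with an ORANGE lid, squat cylinder 48 mm tall: white weighted base (lowest 12 mm, 56 mm diameter), glass (55 mm), lid (top 14 mm, 56 mm diameter); about 0.14 kg; brown insect inside. Origin: centre of its underside; z up along the jar. Three or four of the five orange-lidded jars are present (None when absent).
- jar2: Specimen jar: clear glass with an ORANGE lid, squat cylinder 48 mm tall: white weighted base (lowest 12 mm, 56 mm diameter), glass (55 mm), lid (top 14 mm, 56 mm diameter); about 0.14 kg; brown insect inside. Origin: centre of its underside; z up along the jar. Three or four of the five orange-lidded jars are present (None when absent).
- jar3: Specimen jar: clear glass with an ORANGE lid, squat cylinder 48 mm tall: white weighted base (lowest 12 mm, 56 mm diameter), glass (55 mm), lid (top 14 mm, 56 mm diameter); about 0.14 kg; brown insect inside. Origin: centre of its underside; z up along the jar. Three or four of the five orange-lidded jars are present (None when absent).
- jar4: Specimen jar: clear glass with an ORANGE lid, squat cylinder 48 mm tall: white weighted base (lowest 12 mm, 56 mm diameter), glass (55 mm), lid (top 14 mm, 56 mm diameter); about 0.14 kg; brown insect inside. Origin: centre of its underside; z up along the jar. Three or four of the five orange-lidded jars are present (None when absent).
- reference: Reference bottle: opaque grey cylinder with a black band and white cap, 44 mm diameter, 75 mm tall, about 0.16 kg. It starts standing on the stage carriage. Origin: centre of its underside; z up.
- coaster: Round cork coaster fixed on the table, 100 mm diameter, 4 mm thick. Origin: centre of its underside.
- station: Fixed camera station: grey rail bed 150 mm wide, 20 mm high, from local y = -110 to +350 mm; cream camera on a boom over its origin (underside 178 mm, top 287 mm above the table), held by a steel post 24 mm thick, 280 mm high at local x = +135, y = -50 mm. Origin: on the table under the camera. Its y axis points along the rails from the camera to the loading end.
- carriage (a joint): Position in m of the sliding blue stage carriage on the station's rails: 0 = fully in, at its end stop under the camera; 0.20 = fully out, at its end stop at the loading end. It moves along the station's +y as the value grows, against about 2.5 N of friction, and stays where it is left. The carriage is a flat plate 220 x 220 mm whose top is 34 mm above the table.
- grip (a point): Centre of the top of the carriage's red grip, 75 mm above the table: an upright block 16 mm (station x) by 24 mm (station y), 44 mm tall, fixed to the carriage's loading-end edge, 124 mm from the carriage's centre. Moves with the carriage.
- spot0 (a point): Centre of one of the four flat white round spots (76 mm diameter, printed, level with the plate) on top of the carriage, in a square of 95 mm pitch. Moves with the carriage.
- spot1 (a point): Centre of one of the four flat white round spots (76 mm diameter, printed, level with the plate) on top of the carriage, in a square of 95 mm pitch. Moves with the carriage.
- spot2 (a point): Centre of one of the four flat white round spots (76 mm diameter, printed, level with the plate) on top of the carriage, in a square of 95 mm pitch. Moves with the carriage.
- spot3 (a point): Centre of one of the four flat white round spots (76 mm diameter, printed, level with the plate) on top of the carriage, in a square of 95 mm pitch. Moves with the carriage.
- bluejar: A jar like the specimen jars (56 mm diameter, 48 mm tall) but with a BLUE lid: already photographed, to be left alone. Origin: centre of its underside.
- rack: Lime-yellow tube rack, 70 x 150 x 50 mm high (y is its length); leave alone. Origin: centre of its underside.
- dishes: Two stacked clear Petri dishes, 90 mm diameter, 28 mm high together; leave alone. Origin: centre of the underside.
- marker: Black marker pen with blue cap, 133 mm long and 14 mm thick, lying down; leave alone. Origin: on the table under the black barrel's middle; x towards the cap.
- beaker: Small glass beaker, 70 mm diameter, 55 mm high; leave alone. Origin: centre of its underside.
Mind the look-alikes: they are no part of the job. Leave any green look-alike of the jar0 alone.

How it is judged:
On the way, in this order (a step that is already met when the one before it is completed fails the run):
1. the stage is slid fully out to its loading end stop (value of joint carriage above 0.194 m), for 0.2 s.
2. with the stage out, the reference bottle stands on the coaster and every orange-lidded jar stands on a white spot (value of joint carriage above 0.17 m and horizontal distance between reference and coaster below 0.029 m and height (world z) of reference between 0.001 and 0.009 m and angle between each of reference, jar0, jar1, jar2, jar3, jar4's own z axis and vertical below 0.1 rad and linear speed of each of reference, jar0, jar1, jar2, jar3, jar4 below 0.03 m/s and (distance between jar0 and spot0 below 0.012 m or distance between jar0 and spot1 below 0.012 m or distance between jar0 and spot2 below 0.012 m or distance between jar0 and spot3 below 0.012 m) and (distance between jar1 and spot0 below 0.012 m or distance between jar1 and spot1 below 0.012 m or distance between jar1 and spot2 below 0.012 m or distance between jar1 and spot3 below 0.012 m) and (distance between jar2 and spot0 below 0.012 m or distance between jar2 and spot1 below 0.012 m or distance between jar2 and spot2 below 0.012 m or distance between jar2 and spot3 below 0.012 m) and (distance between jar3 and spot0 below 0.012 m or distance between jar3 and spot1 below 0.012 m or distance between jar3 and spot2 below 0.012 m or distance between jar3 and spot3 below 0.012 m) and (distance between jar4 and spot0 below 0.012 m or distance between jar4 and spot1 below 0.012 m or distance between jar4 and spot2 below 0.012 m or distance between jar4 and spot3 below 0.012 m)), for 0.3 s.
At the end, for the whole second after the job is handed in: The carriage is within 5 mm of its inner end stop, every orange-lidded jar present stands upright (within 0.1 rad), at rest, with its base centre within 12 mm of the centre of a white spot, and the reference bottle stands upright at rest on the cork coaster, its centre within 29 mm of the coaster's (value of joint carriage below 0.005 m and horizontal distance between reference and coaster below 0.029 m and height (world z) of reference between 0.001 and 0.009 m and angle between each of reference, jar0, jar1, jar2, jar3, jar4's own z axis and vertical below 0.1 rad and linear speed of each of reference, jar0, jar1, jar2, jar3, jar4 below 0.03 m/s and (distance between jar0 and spot0 below 0.012 m or distance between jar0 and spot1 below 0.012 m or distance between jar0 and spot2 below 0.012 m or distance between jar0 and spot3 below 0.012 m) and (distance between jar1 and spot0 below 0.012 m or distance between jar1 and spot1 below 0.012 m or distance between jar1 and spot2 below 0.012 m or distance between jar1 and spot3 below 0.012 m) and (distance between jar2 and spot0 below 0.012 m or distance between jar2 and spot1 below 0.012 m or distance between jar2 and spot2 below 0.012 m or distance between jar2 and spot3 below 0.012 m) and (distance between jar3 and spot0 below 0.012 m or distance between jar3 and spot1 below 0.012 m or distance between jar3 and spot2 below 0.012 m or distance between jar3 and spot3 below 0.012 m) and (distance between jar4 and spot0 below 0.012 m or distance between jar4 and spot1 below 0.012 m or distance between jar4 and spot2 below 0.012 m or distance between jar4 and spot3 below 0.012 m)); the robot touches nothing.
It fails at once if a bystander is shoved away (more than 40 mm) (distance of any of bluejar, rack, dishes, marker, beaker from where it was at the start of the episode above 0.04 m).
It fails at once if a jar is dropped or banged onto the stage, or the reference bottle onto the coaster (over 45 N) (contact force between any of jar0, jar1, jar2, jar3, jar4 and station above 45 N or contact force between reference and coaster above 45 N).
Of jar0, jar1, jar2, jar3, jar4 only 3 to 4 are there at a start; the rules pass over those that are not, and their reading is None.
At some moment in a run one of jar0, jar1, jar2, jar3, jar4 may be knocked a few centimetres aside while the robot is not near it.
It also fails if it takes over 210 s, if anything falls off the work surface, if the arm or the gripper's body presses on something with over 40 N, if the wrist force passes 120 N, or if a joint passes its speed limit or range.

## Working session

There is one attempt and no reset: what is moved stays moved. The work goes in short steps, Python scripts to look and compute and a shell command to move; the robot and the scene stay as the last step left them, time stands still between calls to the robot, and variables do not carry over. Pictures are saved under pics/ and viewed, at most 14 in all, crops included, and the job is handed in when it is done.

```bash
mkdir -p pics
cat > h.py <<'E'
import numpy as np, cv2
from plant import ctrl, imaging
def cal(n):
    c=imaging.get_calibration(n); f=192/np.tan(np.radians(c['fovy'])/2)
    return f,c['cx'],c['cy'],np.array(c['R']),np.array(c['t'])
def plane(n,uv,z,c=None):
    f,cx,cy,R,t=c or cal(n); uv=np.atleast_2d(uv).astype(float)
    d=np.c_[(uv[:,0]-cx)/f,(uv[:,1]-cy)/f,np.ones(len(uv))]@R
    o=-R.T@t; s=(z-o[2])/d[:,2]; return o+s[:,None]*d
def proj(n,X,c=None):
    f,cx,cy,R,t=c or cal(n); p=np.atleast_2d(X)@R.T+t
    return np.c_[p[:,0]/p[:,2]*f+cx,p[:,1]/p[:,2]*f+cy]
def cloud(n,dep,c=None):
    f,cx,cy,R,t=c or cal(n); v,u=np.mgrid[:384,:512]
    p=np.stack([(u-cx)/f*dep,(v-cy)/f*dep,dep],-1)
    return (p-t)@R
E
python3 - <<'E'
from h import *
np.set_printoptions(precision=3,suppress=True)
s=ctrl.get_state(); print(s)
for n in("top","scene"):
    im,d=imaging.read_camera(n); cv2.imwrite(f'pics/{n}0.png',im); np.savez(f'{n}0.npz',im=im,d=d)
    c=cal(n); print(n,c[0],c[1],c[2],-c[3].T@c[4]); print(c[3])
E
```

```text
{'time': 0.0, 'qpos': array([-1.343,  0.287,  1.578, -0.   ,  1.279, -0.15 ]), 'dq': array([-0.001, -0.   ,  0.001,  0.001, -0.001,  0.   ]), 'joint_efforts': array([ -0.001, -40.599, -29.263,  -0.   ,   0.006,  -0.   ]), 'eef_pos': array([ 0.249, -0.627,  0.249]), 'tcp_rot': array([ 0.982,  0.188, -0.   , -0.001]), 'contact_force': array([ 1.257, -0.241, -0.283]), 'wrist_torque': array([-0.02 ,  0.04 ,  0.008]), 'finger_force': 0.0, 'opening': 0.9973478026912356}
top 479.9886418619514 255.60418567225437 194.4979700240365 [ 0.243 -0.01   1.553]
[[-0.122 -0.993 -0.005]
 [-0.971  0.12  -0.206]
 [ 0.205 -0.021 -0.979]]
scene 384.2681508039387 249.38741956143323 189.635796071335 [0.951 0.396 0.911]
[[-0.702  0.712 -0.009]
 [ 0.58   0.564 -0.588]
 [-0.413 -0.418 -0.809]]
```

View pics/top0.png

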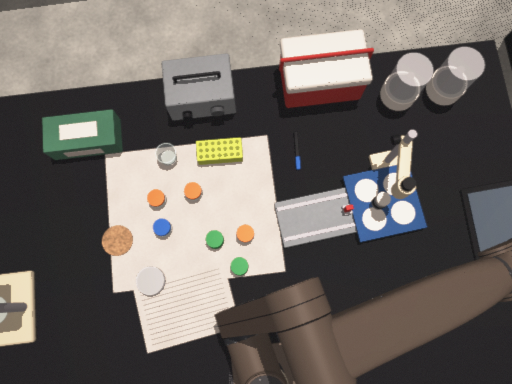

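View pics/scene0.png

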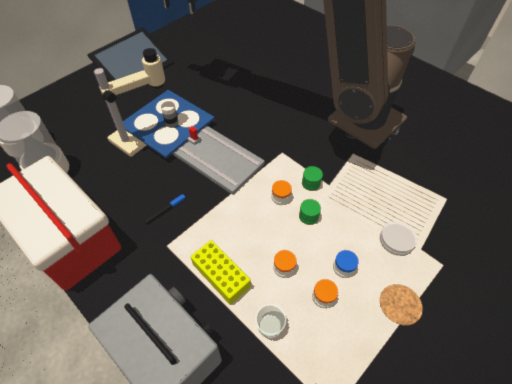

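The top view shows orange lids at (156,198), (192,191) and (245,233), with green look-alikes at (215,240) and (239,267) and the blue jar at (162,228). The coaster is at (117,240), the red grip at (348,209), the bottle at about (383,200) and the camera head at (407,186). The scene view confirms three orange jars.

```bash
cat > m.py <<'E'
from h import *
np.set_printoptions(precision=4,suppress=True)
def blobs(im,kind,amin=30):
    h=cv2.cvtColor(im,cv2.COLOR_BGR2HSV).astype(int); H,S,V=h[...,0],h[...,1],h[...,2]
    m={'orange':(H>5)&(H<16)&(S>215)&(V>150),'red':((H<4)|(H>176))&(S>180)&(V>110),'white':(S<40)&(V>190),
       'cork':(H>5)&(H<20)&(S>90)&(S<215)&(V>120),'blue':(H>105)&(H<125)&(S>150)&(V>110),'green':(H>50)&(H<75)&(S>150)}[kind].astype(np.uint8)
    n,l,st,ce=cv2.connectedComponentsWithStats(m)
    return [(ce[i],st[i]) for i in range(1,n) if st[i][4]>=amin],l
if __name__=='__main__':
  for n in('top','scene'):
    z=np.load(n+'0.npz'); im=z['im']; P=cloud(n,z['d'])
    for k,zz in(('orange',.048),('red',.075),('white',.034),('cork',.004),('blue',.048),('green',.048)):
        b,_=blobs(im,k,25 if n=='top' else 50)
        for c,s in b:
            X=plane(n,c,zz)[0]; p=P[int(c[1]),int(c[0])]
            if -.9<X[1]<.6 and 0<X[0]<.9 and s[4]<2500: print(n,k,c,s,X[:2],p)
E
python3 m.py
```

```text
top white [ 77.5053 129.9699] [ 59 121  38  19 564] [0.853  0.5207] [0.8356 0.504  0.0861]
top white [412.2041 133.3061] [409 130   8   8  49] [ 0.7037 -0.5829] [ 0.6306 -0.4905  0.2781]
top white [404.4329 162.0369] [399 145  13  40 298] [ 0.6096 -0.5391] [ 0.5632 -0.4705  0.2274]
top white [378.2199 157.6667] [371 152  18  14 141] [ 0.6348 -0.4565] [ 0.6389 -0.4582  0.0274]
top white [393.8214 162.0714] [390 158   7   8  28] [ 0.6137 -0.5046] [ 0.6177 -0.5065  0.0201]
top white [390.7917 181.5917] [387 173   9  22 120] [ 0.5502 -0.483 ] [ 0.5524 -0.4807  0.0342]
top white [365.5795 189.6333] [355 179  22  23 409] [ 0.5338 -0.3972] [ 0.5374 -0.3974  0.0276]
top white [310.8197 201.5544] [277 193  70  19 294] [ 0.5167 -0.2157] [ 0.5199 -0.2141  0.0281]
top white [379.4565 196.3696] [377 192   7  11  46] [ 0.5064 -0.4379] [ 0.4946 -0.4155  0.1094]
top white [402.6719 212.0737] [391 201  24  23 448] [ 0.4466 -0.5027] [ 0.4472 -0.5009  0.0329]
top white [371.9625 220.9556] [362 208  25  23 293] [ 0.4303 -0.4002] [ 0.4331 -0.3966  0.0383]
top white [318.1639 231.5686] [284 223  71  19 29
[... 1797 characters left out ...]
748 0.2753] [0.5935 0.2789 0.0475]
scene cork [400.7595 304.289 ] [ 380  284   43   41 1339] [0.4773 0.4241] [0.4788 0.4224 0.0057]
scene blue [168.1228 110.8972] [124  90  89  43 749] [ 0.4694 -0.4637] [ 0.4997 -0.4092  0.1062]
scene blue [166.3882 141.8256] [142 127  47  29 407] [ 0.559  -0.3588] [ 0.5524 -0.3727  0.0363]
scene blue [177.0649 199.4286] [170 194  15  12  77] [ 0.672  -0.1683] [ 0.6591 -0.1939  0.0109]
scene blue [346.4816 260.8499] [336 251  22  21 353] [0.4986 0.2706] [0.4962 0.2681 0.0455]
scene green [311.8686 177.24  ] [303 166  20  24 350] [0.3563 0.0466] [0.3555 0.0433 0.0454]
scene green [309.2665 211.0989] [300 200  20  24 364] [0.4499 0.1139] [0.4493 0.1127 0.0464]
```

Three orange jars are present and the carriage is at its inner stop. I'll move the tool round the camera to a point above the grip and look with the wrist camera.

```bash
python3 -m handwheel '[0,0.25,0,0,0,0.068,0,0.25,0,0,0,0.068,0,0.25,0,0,0,0.068,0,0.25,0,0,0,0.068,0,0.25,0,0,0,0.068]' 1 40
python3 -m handwheel '[0.2,0.133,0,0,0,0.068,0.2,0.133,0,0,0,0.068,0.2,0.133,0,0,0,0.068,0.2,0.133,0,0,0,0.068]'
python3 -m handwheel '[0.2,0.133,0,0,0,0.068,0.2,0.133,0,0,0,0.068,0.2,0.133,0,0,0,0.068,0,0,0,0,0,0,0,0,0,0,0,0]'
cat > look.py <<'E'
import sys
from m import *
from scipy.spatial.transform import Rotation as Ro
def shot(n,tag):
    s=ctrl.get_state(); c=cal(n); im,d=imaging.read_camera(n); cv2.imwrite(f'pics/{tag}.png',im); np.savez(tag+'.npz',im=im,d=d)
    Y=Ro.from_quat(s['tcp_rot']).as_matrix(); print('t',round(s['time'],2),'tcp',s['eef_pos'],'z',Y[:,2],'ydeg',np.degrees(np.arctan2(Y[1,1],Y[0,1])),'cam',-c[3].T@c[4],'look',c[3][2])
    return im,d,c
E
python3 - <<'E'
from look import *
im,d,c=shot('wrist','w1'); P=cloud('wrist',d,c)
for k,zz in(('red',.075),('white',.034)):
    for q,s in blobs(im,k,60)[0]: print(k,q,s,plane('wrist',q,zz,c)[0],P[int(q[1]),int(q[0])])
E
```

```text
time: 0.52
eef_pos: [0.2487, -0.4379, 0.2494]
tcp_rot: [0.897, 0.442, 0.0, -0.001]
contact_force: [0.2, -0.3, 0.4]
opening: 1.001
finger_force: 0.0
time: 0.85
eef_pos: [0.3698, -0.3586, 0.2501]
tcp_rot: [0.783, 0.622, -0.0, -0.0]
contact_force: [0.1, 0.3, -0.2]
opening: 0.998
finger_force: 0.0
time: 1.27
eef_pos: [0.4599, -0.2988, 0.2497]
tcp_rot: [0.674, 0.739, -0.0, -0.001]
contact_force: [0.2, -0.6, 0.4]
opening: 0.997
finger_force: 0.0
t 1.27 tcp [ 0.4599 -0.2988  0.2497] z [-0.0011  0.0006 -1.    ] ydeg 5.265030641430269 cam [ 0.4533 -0.226   0.3727] look [ 0.0254 -0.2861 -0.9578]
white [227.2006  33.2859] [221   0  13  73 703] [ 0.4141 -0.1601  0.034 ] [ 0.4125 -0.1577  0.0226]
white [317.3341  97.2828] [ 308    0   20  200 2083] [ 0.516  -0.2137  0.034 ] [ 0.5178 -0.213   0.0219]
white [466.3368   4.2696] [382   0 130  14 968] [ 0.6516 -0.1117  0.034 ] [ 0.6706 -0.1003  0.0008]
white [231.2228 177.638 ] [226 155  11  45 395] [ 0.4284 -0.3126  0.034 ] [ 0.4271 -0.315   0.0213]
white [282.4545 190.9432] [278 183   8  21  88] [ 0.4904 -0.3232  0.034 ] [ 0.4899 -0.3225  0.0324]
white [228.67  243.935] [ 205  223   59   54 1600] [ 0.4309 -0.3989  0.034 ] [ 0.43   -0.3974  0.0346]
white [309.6699 248.9158] [ 279  223   60   54 2399] [ 0.5337 -0.3962  0.034 ] [ 0.5328 -0.3953  0.0334]
white [302.4837 312.5857] [ 265  288   69   47 1745] [ 0.5376 -0.4924  0.034 ] [ 0.5369 -0.4918  0.0337]
white [234.0709 312.7523] [ 209  290   54   46 1833] [ 0.4448 -0.5015  0.034 ] [ 0.4446 -0.5011  0.033 ]
```

View pics/w1.png

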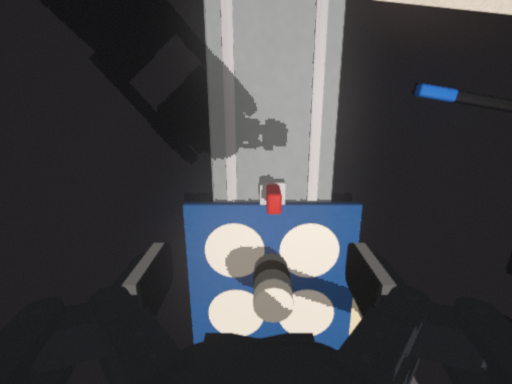

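The wrist view shows the red grip at about (274,203), just past the carriage edge. The bottle stands at (272,285) between the spots.

Run:
```python
from look import *
z=np.load('w1.npz'); im=z['im']; c=cal('wrist'); P=cloud('wrist',z['d'],c)
h=cv2.cvtColor(im,cv2.COLOR_BGR2HSV).astype(int); m=((h[...,0]<6)|(h[...,0]>174))&(h[...,1]>150)&(h[...,2]>60)
m[:, :250]=0; m[:,300:]=0; v,u=np.where(m); print(u.min(),u.max(),v.min(),v.max(),len(u))
p=P[m]; print(p[:,2].max()); top=p[(p[:,2]>.068)&(p[:,2]<.085)]; print(len(top),top.mean(0),top.min(0),top.max(0))
print(plane('wrist',[[u.min(),v.min()],[u.max(),v.max()],[u.mean(),v.mean()]],.075,c))
g=np.array([.4776,-.3254,.075]); print(proj('wrist',g,c))
# bottle points
b=P[(P[...,2]>.065)&(P[...,2]<.14)&(P[...,1]<-.36)&(P[...,0]>.4)&(P[...,0]<.56)]; print(len(b)); 
cap=b[b[:,2]>.102]; print('cap',len(cap),np.median(cap,0),cap.min(0),cap.max(0))
```

```text
267 280 193 213 264
0.3727486469971062
263 [ 0.4775 -0.3271  0.0743] [ 0.4695 -0.3385  0.0706] [ 0.4852 -0.3163  0.0768]
[[ 0.4691 -0.3161  0.075 ]
 [ 0.4852 -0.3372  0.075 ]
 [ 0.4774 -0.3268  0.075 ]]
[[274.121  202.0549]]
1936
cap 1234 [ 0.4854 -0.4264  0.1084] [ 0.4644 -0.4504  0.102 ] [ 0.5071 -0.407   0.111 ]
```

```bash
python3 -m handwheel '[0.117,-0.184,-0.15,0,0,0,0,0,-0.25,0,0,0,0,0,-0.25,0,0,0,0,0,-0.25,0,0,0,0,0,-0.25,0,0,0]' 0.6
python3 -m handwheel '[0,0,-0.11,0,0,0,0,0,0,0,0,0,0,0,0,0,0,0]'
python3 -m handwheel '[0,0,0,0,0,0,0,0,0,0,0,0,0,0,0,0,0,0,0,0,0,0,0,0,0,0,0,0,0,0]' 0 40
python3 -m handwheel '[0,0,0,0,0,0,0,0,0,0,0,0,0,0,0,0,0,0,0,0,0,0,0,0,0,0,0,0,0,0]'
```

```text
time: 1.73
eef_pos: [0.4751, -0.329, 0.0763]
tcp_rot: [0.676, 0.737, -0.0, 0.0]
contact_force: [0.2, 0.0, 0.3]
opening: 0.601
finger_force: 0.0
time: 1.98
eef_pos: [0.475, -0.3283, 0.0604]
tcp_rot: [0.676, 0.737, -0.0, -0.001]
contact_force: [-0.2, -0.8, 0.2]
opening: 0.601
finger_force: 0.0
time: 2.4
eef_pos: [0.4788, -0.3292, 0.0641]
tcp_rot: [0.675, 0.738, 0.0, 0.004]
contact_force: [4.7, 0.3, 1.4]
opening: 0.182
finger_force: 44.7
time: 2.82
eef_pos: [0.4788, -0.3292, 0.0641]
tcp_rot: [0.675, 0.738, 0.0, 0.003]
contact_force: [4.7, 0.7, 2.9]
opening: 0.179
finger_force: 45.0
```

```bash
python3 -m handwheel '[-0.002,0.02,0,0,0,0,-0.005,0.05,0,0,0,0,-0.008,0.08,0,0,0,0,-0.008,0.08,0,0,0,0,-0.008,0.08,0,0,0,0]'
python3 -m handwheel '[-0.008,0.08,0,0,0,0,-0.008,0.08,0,0,0,0,-0.007,0.08,0,0,0,0,-0.007,0.08,0,0,0,0,-0.007,0.08,0,0,0,0]'
python3 -m handwheel '[-0.008,0.08,0,0,0,0,-0.008,0.08,0,0,0,0,-0.007,0.08,0,0,0,0,-0.007,0.08,0,0,0,0,-0.007,0.08,0,0,0,0]'
python3 -m handwheel '[-0.008,0.07,0,0,0,0,-0.005,0.05,0,0,0,0,-0.004,0.04,0,0,0,0,-0.003,0.03,0,0,0,0,-0.002,0.02,0,0,0,0]'
python3 -m handwheel '[0,0,0,0,0,0,0,0,0,0,0,0]'
```

```text
time: 3.23
eef_pos: [0.4746, -0.2832, 0.0641]
tcp_rot: [0.675, 0.738, 0.0, 0.005]
contact_force: [6.8, -1.8, 0.9]
opening: 0.174
finger_force: 44.6
time: 3.65
eef_pos: [0.469, -0.2229, 0.0641]
tcp_rot: [0.675, 0.738, 0.0, 0.004]
contact_force: [5.1, -3.9, 2.5]
opening: 0.182
finger_force: 44.8
time: 4.07
eef_pos: [0.4634, -0.1628, 0.0641]
tcp_rot: [0.675, 0.738, 0.0, 0.004]
contact_force: [4.9, -2.8, 2.9]
opening: 0.18
finger_force: 44.9
time: 4.48
eef_pos: [0.4606, -0.132, 0.0641]
tcp_rot: [0.674, 0.739, -0.0, 0.005]
contact_force: [5.0, -14.7, -2.7]
opening: 0.18
finger_force: 44.1
time: 4.65
eef_pos: [0.4606, -0.1321, 0.0641]
tcp_rot: [0.675, 0.738, 0.0, 0.005]
contact_force: [6.0, -3.6, 1.3]
opening: 0.184
finger_force: 44.7
```

```bash
python3 -m handwheel '[0,0.03,0,0,0,0,0,0,0,0,0,0,0,0,0,0,0,0]'
python3 -m handwheel '[0,-0.03,0,0,0,0,0,0,0,0,0,0,0,0,0,0,0,0,0,0,0,0,0,0]'
python3 -m handwheel '[0,0,0,0,0,0,0,0,0,0,0,0,0,0,0,0,0,0,0,0,0,0,0,0]' 0.6
python3 -m handwheel '[0,0,0.1,0,0,0,0,0,0.2,0,0,0,0,0.1,0.25,0,0,0,0,0.1,0.25,0,0,0,0,0.1,0.25,0,0,0]'
python3 -m handwheel '[0,0,0.2,0,0,0,0,0,0,0,0,0,0,0,0,0,0,0]'
cat > stage.py <<'E'
from look import *
def stage(tag,n='wrist'):
    im,d,c=shot(n,tag); P=cloud(n,d,c)
    for k,zz in(('red',.075),('white',.034),('orange',.048)):
        for q,s in blobs(im,k,60)[0]: print(k,q,s,plane(n,q,zz,c)[0][:2],P[int(q[1]),int(q[0])])
    return im,P,c
if __name__=='__main__':
    im,P,c=stage('w2')
    cap=P[(P[...,2]>.102)&(P[...,2]<.12)&(P[...,1]<-.16)&(P[...,0]>.38)&(P[...,0]<.56)]; print('cap',len(cap),cap.mean(0),cap.min(0),cap.max(0))
E
python3 stage.py
```

```text
time: 4.9
eef_pos: [0.4606, -0.1318, 0.0642]
tcp_rot: [0.674, 0.739, -0.003, 0.008]
contact_force: [2.7, -21.8, -3.1]
opening: 0.182
finger_force: 43.9
time: 5.23
eef_pos: [0.4606, -0.1321, 0.0641]
tcp_rot: [0.675, 0.738, 0.001, 0.005]
contact_force: [5.4, -1.2, 2.3]
opening: 0.182
finger_force: 44.9
time: 5.57
eef_pos: [0.4569, -0.1295, 0.061]
tcp_rot: [0.675, 0.738, -0.0, -0.001]
contact_force: [0.2, 0.3, -0.3]
opening: 0.601
finger_force: 0.0
time: 5.98
eef_pos: [0.4566, -0.0841, 0.2198]
tcp_rot: [0.675, 0.737, -0.0, -0.001]
contact_force: [1.6, -0.0, 0.2]
opening: 0.601
finger_force: 0.0
time: 6.23
eef_pos: [0.4583, -0.0849, 0.251]
tcp_rot: [0.675, 0.738, 0.001, 0.002]
contact_force: [0.7, -0.2, -0.3]
opening: 0.605
finger_force: 0.0
t 6.23 tcp [ 0.4583 -0.0849  0.251 ] z [ 0.0042 -0.0019 -1.    ] ydeg 5.123007532772159 cam [ 0.4512 -0.0118  0.3739] look [ 0.0298 -0.2886 -0.957 ]
white [345.5692  92.7393] [   87     0   424   198 46340] [0.546 0.007] [0.5541 0.0095 0.0019]
white [154.0008  92.9648] [ 140   68   38   55 1280] [ 0.338  -0.0122] [ 0.3265 -0.0111 -0.0004]
white [216.6158 197.3263] [212 186  10  25 190] [ 0.4118 -0.1255] [ 0.4096 -0.1291  0.0221]
white [296.2672 197.5647] [292 186  10  25 232] [ 0.5077 -0.1172] [ 0.5092 -0.1201  0.0224]
white [265.9029 204.233 ] [262 195   7  20 103] [ 0.4719 -0.129 ] [ 0.4709 -0.1291  0.0331]
white [224.0444 258.439 ] [ 208  234   41   53 1419] [ 0.4254 -0.2073] [ 0.4253 -0.207   0.0335]
white [288.6247 259.4319] [ 265  234   45   52 1873] [ 0.5085 -0.2014] [ 0.5076 -0.2007  0.0343]
white [257.6533 316.8149] [ 197  298  122   38 3744] [ 0.4766 -0.2934] [ 0.4702 -0.2301  0.1092]
cap 1175 [ 0.4685 -0.2287  0.1081] [ 0.4473 -0.2528  0.1021] [ 0.4899 -0.209   0.1102]
```

View pics/w2.png

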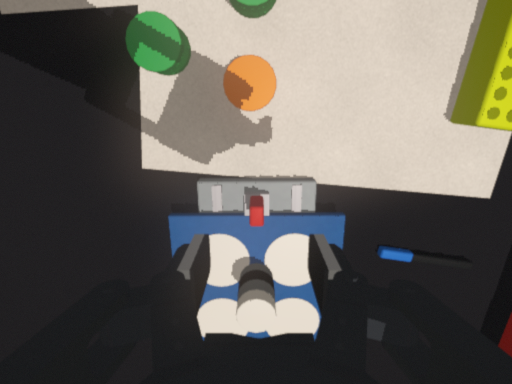

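The stage is out against its stop. The bottle cap's top is at about (255,310), so its centre is at (0.4686,-0.231). I'll grasp it now.

```bash
python3 -m handwheel '[0.014,-0.195,-0.08,0,0,0,0.014,-0.195,-0.08,0,0,0,0.014,-0.195,-0.08,0,0,0,0.014,-0.195,-0.08,0,0,0,0.014,-0.195,-0.08,0,0,0]' 1 30
python3 -m handwheel '[0,0,0,0,0,0,0,0,-0.2,0,0,0,0,0,-0.2,0,0,0,0,0,-0.2,0,0,0,0,0,-0.1,0,0,0]'
python3 -m handwheel '[0,0,-0.04,0,0,0,0,0,0,0,0,0]'
python3 -m handwheel '[0,0,0,0,0,0,0,0,0,0,0,0,0,0,0,0,0,0,0,0,0,0,0,0,0,0,0,0,0,0]' 0 30
python3 -m handwheel '[0,0,0,0,0,0,0,0,0,0,0,0,0,0,0,0,0,0]'
```

```text
time: 6.7
eef_pos: [0.4664, -0.2316, 0.1853]
tcp_rot: [0.675, 0.738, -0.0, -0.003]
contact_force: [0.3, 0.4, -0.1]
opening: 0.998
finger_force: 0.0
time: 7.12
eef_pos: [0.4645, -0.2283, 0.078]
tcp_rot: [0.675, 0.738, -0.0, -0.005]
contact_force: [-0.4, -0.4, -1.4]
opening: 1.0
finger_force: 0.0
time: 7.28
eef_pos: [0.4659, -0.2293, 0.0746]
tcp_rot: [0.675, 0.738, -0.0, -0.004]
contact_force: [-1.3, 0.4, -0.1]
opening: 1.008
finger_force: 0.0
time: 7.7
eef_pos: [0.4689, -0.2317, 0.0795]
tcp_rot: [0.675, 0.738, 0.0, 0.001]
contact_force: [-0.5, 0.7, 3.8]
opening: 0.513
finger_force: 31.0
time: 7.95
eef_pos: [0.4689, -0.2317, 0.0795]
tcp_rot: [0.675, 0.738, 0.0, 0.001]
contact_force: [-0.8, 0.5, 5.3]
opening: 0.509
finger_force: 31.1
```

```bash
python3 -m handwheel '[0,0,0.06,0,0,0,0,0,0.15,0,0,0,0,0,0.2,0,0,0,0,0.05,0.18,0,0,0,0,0.12,0.08,0,0,0]'
python3 -m handwheel '[0,0.2,0,0,0,0,0,0.24,0,0,0,0,0,0.24,0,0,0,0,0,0.24,0,0,0,0,0,0.24,0,0,0,0]'
python3 -m handwheel '[0.01,0.24,0,0,0,0,0.01,0.24,0,0,0,0,0.01,0.24,0,0,0,0,0,0.24,0,0,0,0,0,0.24,0,0,0,0]'
python3 -m handwheel '[0,0.24,0,0,0,0,0,0.24,0,0,0,0,0,0.24,0,0,0,0,0,0.24,0,0,0,0,0,0.24,0,0,0,0]'
python3 -m handwheel '[0,0.24,0,0,0,0,0,0.2,0,0,0,0,0,0.14,0,0,0,0,0,0.08,0,0,0,0,0,0.04,0,0,0,0]'
python3 -m handwheel '[0,0,0,0,0,0,0,0,0,0,0,0,0,0,0,0,0,0]'
python3 - <<'E'
from look import *
for n in('top','scene'):
    im,d,c=shot(n,'a3'+n)
    for k,zz in(('orange',.048),('cork',.004),('red',.075)):
        for q,s in blobs(im,k,40)[0]:
            X=plane(n,q,.048 if k=='cork' and s[4]<350 else zz,c)[0]
            if -.4<X[1]<.6 and .2<X[0]<.8: print(n,k,q,s,X[:2])
im,d,c=shot('wrist','w3'); P=cloud('wrist',d,c)
for k,zz in(('cork',.004),('orange',.048)):
  for q,s in blobs(im,k,100)[0]: print(k,q,s,plane('wrist',q,zz,c)[0])
E
```

```text
time: 8.37
eef_pos: [0.4695, -0.2076, 0.1827]
tcp_rot: [0.676, 0.737, 0.0, 0.003]
contact_force: [0.4, -0.1, 0.1]
opening: 0.504
finger_force: 30.9
time: 8.78
eef_pos: [0.4672, -0.0299, 0.1782]
tcp_rot: [0.675, 0.738, -0.0, -0.0]
contact_force: [0.8, 0.4, -1.5]
opening: 0.506
finger_force: 30.9
time: 9.2
eef_pos: [0.4717, 0.1502, 0.1783]
tcp_rot: [0.675, 0.738, -0.0, -0.0]
contact_force: [1.5, 0.3, -1.6]
opening: 0.504
finger_force: 30.9
time: 9.62
eef_pos: [0.4716, 0.3301, 0.1781]
tcp_rot: [0.675, 0.738, -0.0, -0.0]
contact_force: [0.6, -0.1, -1.0]
opening: 0.508
finger_force: 30.9
time: 10.03
eef_pos: [0.4718, 0.4346, 0.1779]
tcp_rot: [0.674, 0.738, -0.0, -0.0]
contact_force: [-1.1, -1.2, -1.7]
opening: 0.506
finger_force: 30.9
time: 10.28
eef_pos: [0.4726, 0.4321, 0.1781]
tcp_rot: [0.675, 0.737, -0.0, 0.0]
contact_force: [-0.1, -0.9, -2.0]
opening: 0.509
finger_force: 30.9
t 10.28 tcp [0.4726 0.4321 0.1781] z [-0.0006 -0.0008 -1.    ] ydeg 5.015345528973155 cam [ 0.2432 -0.0101  1.5531] look [ 0.2052 -0.0205 -0.9785]
top cork [192.3522 190.3846] [184 182  18  18 247] [0.5971 0.158
[... 566 characters left out ...]
 cork [281.5698 188.6628] [272 180  20  19  86] [0.4461 0.0118]
scene cork [285.7041 259.9388] [274 249  23  23  98] [0.6002 0.1631]
scene cork [325.9697 290.3636] [314 279  25  25  99] [0.5928 0.2812]
scene cork [396.09  303.099] [ 380  284   32   41 1000] [0.4826 0.4146]
scene red [241.8205 163.    ] [238 157   8  13  78] [ 0.4731 -0.1167]
t 10.38 tcp [0.4728 0.4322 0.1784] z [-0.0002 -0.0004 -1.    ] ydeg 5.000889155700203 cam [0.4664 0.5051 0.3013] look [ 0.025  -0.2873 -0.9575]
cork [254.2319 146.3551] [247 140  20  19 138] [0.4654 0.4633 0.004 ]
cork [230.2   155.816] [220 149  23  17 125] [0.442  0.4516 0.004 ]
cork [265.2294 183.234 ] [ 213  148   94   68 3248] [0.4801 0.4261 0.004 ]
```

View pics/w3.png

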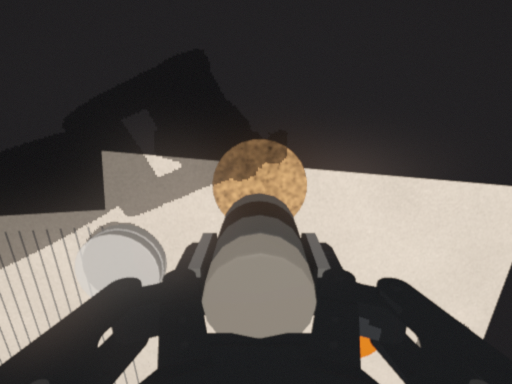

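```bash
python3 -m handwheel '[0.008,-0.03,-0.1,0,0,0,0.008,-0.03,-0.2,0,0,0,0,0,-0.2,0,0,0,0,0,-0.15,0,0,0,0,0,-0.08,0,0,0]'
python3 -m handwheel '[0,0,-0.04,0,0,0,0,0,-0.02,0,0,0,0,0,-0.02,0,0,0,0,0,-0.02,0,0,0,0,0,0,0,0,0]'
python3 -m handwheel '[0,0,-0.01,0,0,0,0,0,-0.01,0,0,0,0,0,0,0,0,0]'
```

```text
time: 10.85
eef_pos: [0.4733, 0.4225, 0.0652]
tcp_rot: [0.675, 0.737, -0.003, -0.001]
contact_force: [-1.1, -0.1, -1.0]
opening: 0.512
finger_force: 30.9
time: 11.27
eef_pos: [0.4755, 0.4248, 0.0548]
tcp_rot: [0.675, 0.738, 0.001, 0.0]
contact_force: [-0.0, 0.2, -1.1]
opening: 0.507
finger_force: 30.9
time: 11.52
eef_pos: [0.475, 0.4245, 0.051]
tcp_rot: [0.675, 0.738, 0.0, 0.0]
contact_force: [1.0, -0.4, -1.0]
opening: 0.505
finger_force: 30.9
```

```bash
python3 -m handwheel '[0,0,-0.01,0,0,0,0,0,0,0,0,0,0,0,0,0,0,0]'
python3 -m handwheel '[0,0,-0.008,0,0,0,0,0,0,0,0,0,0,0,0,0,0,0]'
```

```text
time: 11.77
eef_pos: [0.4752, 0.4246, 0.0496]
tcp_rot: [0.675, 0.738, 0.0, 0.0]
contact_force: [0.0, 0.1, -1.8]
opening: 0.508
finger_force: 31.1
time: 12.02
eef_pos: [0.4752, 0.4248, 0.0496]
tcp_rot: [0.675, 0.738, 0.0, 0.0]
contact_force: [-3.4, -1.3, 6.1]
opening: 0.505
finger_force: 31.5
```

```bash
python3 -m handwheel '[0,0,0.008,0,0,0,0,0,0,0,0,0,0,0,0,0,0,0,0,0,0,0,0,0,0,0,0,0,0,0]' 0.75
python3 -m handwheel '[0,0,0.1,0,0,0,0,0,0.2,0,0,0,0,0,0.25,0,0,0,0,0,0.25,0,0,0,0,0,0.2,0,0,0]'
python3 -m handwheel '[0.15,-0.16,0.05,0,0,0,0.15,-0.16,0.05,0,0,0,0.15,-0.16,0.05,0,0,0,0.16,-0.16,0.05,0,0,0,0.16,-0.16,0.05,0,0,0]' 1
python3 -m handwheel '[0,0,0,0,0,0,0,0,0,0,0,0,0,0,0,0,0,0]'
cat > jar.py <<'E'
from look import *
def jars(tag):
    im,d,c=shot('wrist',tag); P=cloud('wrist',d,c); r=[]
    h=cv2.cvtColor(im,cv2.COLOR_BGR2HSV).astype(int)
    m=((h[...,0]>4)&(h[...,0]<17)&(h[...,1]>200)&(h[...,2]>90)&(abs(P[...,2]-.048)<.008)).astype(np.uint8)
    for q in cv2.findContours(m,cv2.RETR_EXTERNAL,cv2.CHAIN_APPROX_NONE)[0]:
        if len(q)<40: continue
        W=plane('wrist',q[:,0],.048,c)[:,:2].astype(np.float32); o,ra=cv2.minEnclosingCircle(W)
        print('jar',q.mean((0,1)),np.array(o),'r',round(ra,4))
    return im,P,c
def scene(tag):
    im,d,c=shot('scene',tag)
    for k,zz in(('orange',.048),):
        for q,s in blobs(im,k,60)[0]: print('scene',k,q,s[4],plane('scene',q,zz,c)[0][:2])
    return im,d,c
E
python3 - <<'E'
from jar import *
jars('w4'); im,d,c=scene('s4'); P=cloud('scene',d,c)
cap=P[(P[...,2]>.072)&(P[...,2]<.09)&(P[...,1]>.37)&(P[...,0]>.4)&(P[...,0]<.55)&(P[...,1]<.48)]; print('cap',len(cap),cap.mean(0),cap.min(0),cap.max(0))
w=[(q,s) for q,s in blobs(im,'white',60)[0]]
for q,s in w:
    X=plane('scene',q,.034,c)[0]
    if X[1]<-.1 and X[0]<.6: print('white',q,s,X[:2])
E
```

```text
time: 12.43
eef_pos: [0.4748, 0.4243, 0.049]
tcp_rot: [0.675, 0.738, -0.0, -0.0]
contact_force: [0.6, -0.4, 0.2]
opening: 0.751
finger_force: 0.0
time: 12.85
eef_pos: [0.4755, 0.4249, 0.2037]
tcp_rot: [0.675, 0.738, 0.002, 0.0]
contact_force: [-0.0, 1.4, 0.1]
opening: 0.751
finger_force: 0.0
time: 13.27
eef_pos: [0.5912, 0.3034, 0.2388]
tcp_rot: [0.675, 0.738, 0.001, 0.0]
contact_force: [0.4, 0.4, 0.6]
opening: 1.001
finger_force: 0.0
time: 13.52
eef_pos: [0.5902, 0.3045, 0.2373]
tcp_rot: [0.675, 0.738, 0.0, -0.0]
contact_force: [0.2, 0.7, 0.8]
opening: 0.999
finger_force: 0.0
t 13.52 tcp [0.5902 0.3045 0.2373] z [-0.0001  0.0005 -1.    ] ydeg 5.0552363933593565 cam [0.5837 0.3772 0.3604] look [ 0.0253 -0.2865 -0.9578]
jar [245.7895 317.386 ] [0.5911 0.1159] r 0.0284
t 13.57 tcp [0.5896 0.3049 0.2369] z [-0.0007  0.0002 -1.    ] ydeg 5.117320103773878 cam [0.9513 0.3957 0.9108] look [-0.4132 -0.4179 -0.8091]
scene orange [281.6591 188.875 ] 176 [0.4465 0.0125]
scene orange [273.3788 247.1364] 264 [0.5955 0.1179]
scene orange [325.6344 290.8172] 372 [0.5942 0.2813]
cap 309 [0.4776 0.4266 0.078 ] [0.4552 0.4054 0.072 ] [0.498  0.4473 0.0818]
white [210.1881 132.489 ] [199 124  24  18 319] [ 0.4309 -0.303 ]
white [232.8952 146.5184] [221 138  25  18 353] [ 0.4224 -0.2084]
white [189.0634 149.9945] [177 141  25  19 363] [ 0.5255 -0.2943]
white [211.9847 164.9872] [200 156  25  19 391] [ 0.5166 -0.1999]
```

View pics/s4.png

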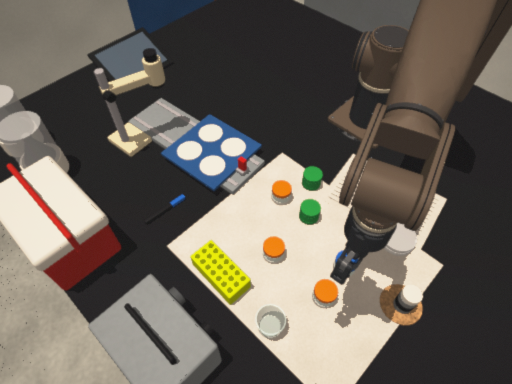

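The scene view shows the bottle standing on the coaster at (405,300). One jar has been knocked to (274,247), and all four spots are clear. The wrist mask missed the jar in the gripper's shade, so I'll recheck it.

Run:
```python
from jar import *
z=np.load('w4.npz'); im=z['im']; c=cal('wrist'); P=cloud('wrist',z['d'],c); h=cv2.cvtColor(im,cv2.COLOR_BGR2HSV)
u,v=proj('wrist',[.591,.28,.048],c)[0]; print(u,v)
for dv in(-30,-15,0,15,30): print(h[int(v)+dv,int(u)],P[int(v)+dv,int(u)])
```

```text
258.29489508932136 196.126626181486
[ 19  35 102] [0.5882 0.3056 0.0089]
[ 14 182 189] [0.5891 0.2968 0.0467]
[ 14 187 188] [0.5907 0.2799 0.0473]
[ 14 187 185] [0.5923 0.2622 0.047 ]
[ 16  36 176] [ 0.5956  0.2236 -0.0005]
```

View pics/w4.png

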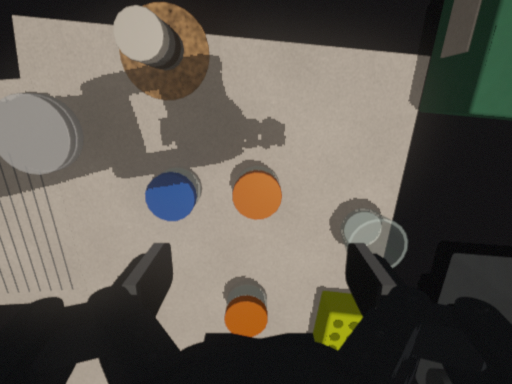

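```bash
sed -i 's/h\[...,1\]>200/h[...,1]>140/' jar.py
python3 - <<'E'
from jar import *
z=np.load('w4.npz'); im=z['im']; c=cal('wrist'); imaging.read_camera=lambda n:(im,z['d']); jars('w4b')
E
grep -n imaging jar.py look.py | head -3
```

```text
t 13.62 tcp [0.5894 0.3053 0.2366] z [-0.0009 -0.     -1.    ] ydeg 5.157961428271597 cam [0.5829 0.3781 0.3597] look [ 0.025  -0.2868 -0.9576]
jar [245.5776 317.7241] [0.5898 0.1174] r 0.0286
jar [256.6522 194.7029] [0.5891 0.2806] r 0.0277
look.py:5:    s=ctrl.get_state(); c=cal(n); im,d=imaging.read_camera(n); cv2.imwrite(f'pics/{tag}.png',im); np.savez(tag+'.npz',im=im,d=d)
```

```bash
python3 -m handwheel '[0,-0.083,-0.2,0,0,0,0,-0.083,-0.2,0,0,0,0,0,-0.25,0,0,0,0,0,-0.25,0,0,0,0,0,-0.2,0,0,0]' 0.85 30
python3 -m handwheel '[0,0,-0.15,0,0,0,0,0,-0.08,0,0,0,0,0,0,0,0,0,0,0,0,0,0,0]'
```

```text
time: 14.03
eef_pos: [0.5881, 0.2802, 0.0688]
tcp_rot: [0.674, 0.738, -0.001, -0.001]
contact_force: [-0.2, 0.1, -0.5]
opening: 0.85
finger_force: 0.0
time: 14.37
eef_pos: [0.59, 0.2803, 0.0374]
tcp_rot: [0.675, 0.738, -0.0, -0.0]
contact_force: [0.4, 0.8, 0.7]
opening: 0.851
finger_force: 0.0
```

```bash
python3 -m handwheel '[0,0,-0.03,0,0,0,0,0,0,0,0,0]'
python3 -m handwheel '[0,0,0,0,0,0,0,0,0,0,0,0,0,0,0,0,0,0,0,0,0,0,0,0,0,0,0,0,0,0]' 0 30
python3 -m handwheel '[0,0,0.03,0,0,0,0,0,0.03,0,0,0,0,0,0.1,0,0,0,0,0,0.2,0,0,0,0,0,0.2,0,0,0]'
python3 -m handwheel '[0,0,0.2,0,0,0,0,0,0.1,0,0,0,0,0,0,0,0,0,0,0,0,0,0,0]'
```

```text
time: 14.53
eef_pos: [0.5915, 0.2802, 0.0346]
tcp_rot: [0.675, 0.738, 0.001, 0.001]
contact_force: [-0.1, -0.1, 0.5]
opening: 0.85
finger_force: 0.0
time: 14.95
eef_pos: [0.5914, 0.2799, 0.0346]
tcp_rot: [0.675, 0.738, 0.001, 0.001]
contact_force: [-2.2, 0.8, 6.7]
opening: 0.645
finger_force: 32.2
time: 15.37
eef_pos: [0.589, 0.279, 0.1165]
tcp_rot: [0.675, 0.738, -0.002, -0.001]
contact_force: [1.3, 1.6, -1.2]
opening: 0.642
finger_force: 32.2
time: 15.7
eef_pos: [0.5909, 0.2796, 0.1634]
tcp_rot: [0.675, 0.738, 0.001, 0.001]
contact_force: [-0.9, -0.0, -1.9]
opening: 0.644
finger_force: 32.2
```

```bash
python3 -m handwheel '[0,-0.1,0,0,0,0,-0.03,-0.18,0,0,0,0,-0.03,-0.24,0,0,0,0,-0.03,-0.24,0,0,0,0,-0.03,-0.24,0,0,0,0]'
python3 -m handwheel '[-0.03,-0.24,0,0,0,0,-0.03,-0.24,0,0,0,0,-0.03,-0.24,0,0,0,0,-0.03,-0.24,0,0,0,0,-0.03,-0.24,0,0,0,0]'
python3 -m handwheel '[-0.03,-0.24,0,0,0,0,-0.03,-0.24,0,0,0,0,-0.03,-0.24,0,0,0,0,-0.03,-0.24,0,0,0,0,-0.03,-0.24,0,0,0,0]'
python3 -m handwheel '[-0.03,-0.22,0,0,0,0,-0.017,-0.14,0,0,0,0,0,-0.09,0,0,0,0,0,-0.04,0,0,0,0,0,0,0,0,0,0]'
python3 - <<'E'
from jar import *
im,d,c=shot('wrist','w5'); P=cloud('wrist',d,c)
for q,s in blobs(im,'white',150)[0]: print(q,s,plane('wrist',q,.034,c)[0][:2])
for q,s in blobs(im,'red',50)[0]: print('red',q,s,plane('wrist',q,.075,c)[0][:2])
E
```

```text
time: 16.12
eef_pos: [0.5701, 0.1275, 0.1588]
tcp_rot: [0.675, 0.738, -0.002, -0.002]
contact_force: [0.2, -1.0, -0.9]
opening: 0.647
finger_force: 32.2
time: 16.53
eef_pos: [0.5474, -0.0524, 0.1591]
tcp_rot: [0.675, 0.738, -0.001, -0.002]
contact_force: [-0.0, 0.0, -1.5]
opening: 0.646
finger_force: 32.2
time: 16.95
eef_pos: [0.5249, -0.2319, 0.1591]
tcp_rot: [0.675, 0.738, -0.001, -0.002]
contact_force: [0.6, -0.1, -2.5]
opening: 0.64
finger_force: 32.2
time: 17.37
eef_pos: [0.5195, -0.3045, 0.1603]
tcp_rot: [0.676, 0.737, -0.0, -0.001]
contact_force: [-0.2, 0.2, -1.6]
opening: 0.647
finger_force: 32.2
t 17.37 tcp [ 0.5195 -0.3045  0.1603] z [-0.0019  0.0017 -1.    ] ydeg 5.001159806176459 cam [ 0.5133 -0.2318  0.2835] look [ 0.0232 -0.2853 -0.9582]
[268.6145  57.32  ] [ 217   10   96  104 6862] [ 0.5174 -0.1968]
[150.8134  76.8872] [ 109   31   83   84 3510] [ 0.4261 -0.2191]
[273.2788 144.5796] [259 139  28  15 226] [ 0.5279 -0.2635]
[142.4695 195.4975] [ 113  156   75   67 2394] [ 0.4172 -0.3184]
[292.9961 188.1277] [271 161  37  47 775] [ 0.549  -0.2998]
```

View pics/w5.png

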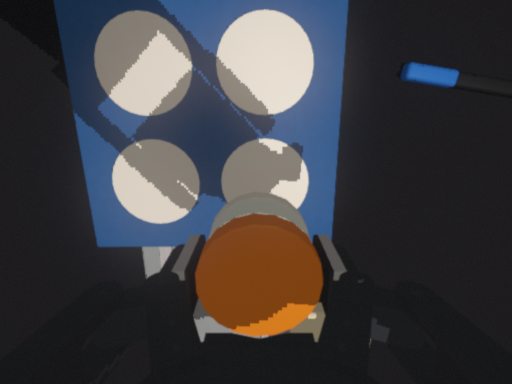

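The white spots are at (265,63), (143,63), (156,181) and (265,181), and the held jar is at (260,275).

Run:
```python
from jar import *
print(ctrl.get_state()['eef_pos'])
c=cal('wrist'); X=plane('wrist',[[265,63],[143,63.5],[156,181],[265,182]],.034,c); print(X, X.mean(0))
z=np.load('w5.npz'); im=z['im']; h=cv2.cvtColor(im,cv2.COLOR_BGR2HSV).astype(int)
m=((h[...,1]<95)&(h[...,2]>60)).astype(np.uint8); m[200:]=0   # spots incl. shaded
for q in cv2.findContours(m,cv2.RETR_EXTERNAL,cv2.CHAIN_APPROX_NONE)[0]:
    if len(q)<100: continue
    hull=cv2.convexHull(q); W=plane('wrist',hull[:,0],.034,c)[:,:2].astype(np.float32); o,r=cv2.minEnclosingCircle(W); print(cv2.boundingRect(q),o,r)
```

```text
[ 0.5198 -0.3034  0.1606]
[[ 0.5152 -0.1999  0.034 ]
 [ 0.4204 -0.2088  0.034 ]
 [ 0.4296 -0.3031  0.034 ]
 [ 0.5244 -0.2954  0.034 ]] [ 0.4724 -0.2518  0.034 ]
(93, 8, 222, 192) (0.47182416915893555, -0.251234233379364) 0.10518477112054825
```

```bash
python3 -m handwheel '[0.024,0.057,-0.08,0,0,0,0,0,-0.16,0,0,0,0,0,-0.16,0,0,0,0,0,-0.1,0,0,0,0,0,-0.04,0,0,0]'
python3 -m handwheel '[0,0,-0.02,0,0,0,0,0,-0.01,0,0,0,0,0,-0.01,0,0,0,0,0,0,0,0,0]'
python3 -m handwheel '[0,0,-0.01,0,0,0,0,0,0,0,0,0]'
python3 -m handwheel '[0,0,-0.01,0,0,0,0,0,0,0,0,0]'
```

```text
time: 17.83
eef_pos: [0.5224, -0.2914, 0.0765]
tcp_rot: [0.674, 0.739, -0.0, -0.004]
contact_force: [-1.0, -0.2, -2.1]
opening: 0.639
finger_force: 32.2
time: 18.17
eef_pos: [0.5247, -0.2955, 0.0758]
tcp_rot: [0.675, 0.738, 0.0, 0.001]
contact_force: [-0.5, 0.1, -0.6]
opening: 0.639
finger_force: 32.2
time: 18.33
eef_pos: [0.5243, -0.2957, 0.0741]
tcp_rot: [0.675, 0.738, 0.0, 0.001]
contact_force: [-0.4, 0.1, -1.0]
opening: 0.642
finger_force: 32.2
time: 18.5
eef_pos: [0.5239, -0.2955, 0.0719]
tcp_rot: [0.675, 0.738, 0.0, 0.0]
contact_force: [0.4, 0.8, -0.3]
opening: 0.647
finger_force: 32.2
```

```bash
python3 -m handwheel '[0,0,-0.01,0,0,0,0,0,0,0,0,0]'
python3 -m handwheel '[0,0,-0.01,0,0,0,0,0,0,0,0,0,0,0,0,0,0,0]'
```

```text
time: 18.67
eef_pos: [0.5238, -0.2954, 0.0701]
tcp_rot: [0.675, 0.738, -0.0, -0.0]
contact_force: [-0.2, 0.1, -1.9]
opening: 0.643
finger_force: 32.2
time: 18.92
eef_pos: [0.5239, -0.2954, 0.0687]
tcp_rot: [0.675, 0.738, 0.0, -0.0]
contact_force: [-0.3, -0.7, -2.0]
opening: 0.646
finger_force: 32.2
```

```bash
python3 -m handwheel '[0,0,-0.008,0,0,0,0,0,0,0,0,0,0,0,0,0,0,0]'
```

```text
time: 19.17
eef_pos: [0.524, -0.2956, 0.0686]
tcp_rot: [0.675, 0.738, -0.0, -0.0]
contact_force: [-3.4, 1.2, 5.1]
opening: 0.647
finger_force: 32.6
```

```bash
python3 -m handwheel '[0,0,0.006,0,0,0,0,0,0,0,0,0,0,0,0,0,0,0,0,0,0,0,0,0,0,0,0,0,0,0]' 0.82
python3 -m handwheel '[0,0,0.1,0,0,0,0,0,0.2,0,0,0,0,0,0.25,0,0,0,0,0,0.25,0,0,0,0,0.1,0.22,0,0,0]'
python3 -m handwheel '[0.04,0.24,0,0,0,0,0.04,0.24,0,0,0,0,0.04,0.24,0,0,0,0,0.04,0.24,0,0,0,0,0.04,0.24,0,0,0,0]' 0.9
python3 -m handwheel '[0.04,0.24,0,0,0,0,0.04,0.24,0,0,0,0,0.04,0.24,0,0,0,0,0.04,0.24,0,0,0,0,0.04,0.24,0,0,0,0]'
python3 -m handwheel '[0.04,0.24,0,0,0,0,0,0.1,0,0,0,0,0,0.06,0,0,0,0,0,0,0,0,0,0,0,0,0,0,0,0]'
python3 - <<'E'
from jar import *
jars('w6'); scene('s6')
E
```

```text
time: 19.58
eef_pos: [0.524, -0.2954, 0.0683]
tcp_rot: [0.675, 0.738, 0.0, -0.0]
contact_force: [-1.3, 0.8, 0.9]
opening: 0.817
finger_force: 0.0
time: 20.0
eef_pos: [0.5241, -0.2822, 0.224]
tcp_rot: [0.676, 0.737, -0.0, 0.001]
contact_force: [0.3, -0.3, 1.6]
opening: 0.817
finger_force: 0.0
time: 20.42
eef_pos: [0.5539, -0.0988, 0.2216]
tcp_rot: [0.675, 0.738, 0.0, 0.0]
contact_force: [0.8, 0.7, -0.0]
opening: 0.899
finger_force: 0.0
time: 20.83
eef_pos: [0.5839, 0.0814, 0.2215]
tcp_rot: [0.675, 0.738, 0.0, 0.0]
contact_force: [0.7, 0.2, 0.1]
opening: 0.898
finger_force: 0.0
time: 21.25
eef_pos: [0.5898, 0.1392, 0.2213]
tcp_rot: [0.675, 0.738, -0.0, 0.0]
contact_force: [-0.1, -0.1, -0.3]
opening: 0.9
finger_force: 0.0
t 21.25 tcp [0.5898 0.1392 0.2213] z [-0.0003 -0.0006 -1.    ] ydeg 5.113003773260754 cam [0.5833 0.2121 0.3442] look [ 0.0253 -0.2874 -0.9575]
jar [115.8364 270.0727] [0.4423 0.0098] r 0.0292
jar [257.0417 198.9306] [0.5901 0.115 ] r 0.028
t 21.3 tcp [0.5899 0.1386 0.2213] z [-0.0003 -0.0006 -1.    ] ydeg 5.047485788952849 cam [0.9513 0.3957 0.9108] look [-0.4132 -0.4179 -0.8091]
scene orange [187.     140.2816] 174 [ 0.5109 -0.3184]
scene orange [273.4338 247.0368] 272 [0.5952 0.1178]
```

```bash
python3 -m handwheel '[0,-0.08,-0.15,0,0,0,0,-0.079,-0.2,0,0,0,0,0,-0.25,0,0,0,0,0,-0.25,0,0,0,0,0,-0.2,0,0,0]' 0.85 30
python3 -m handwheel '[0,0,-0.13,0,0,0,0,0,-0.04,0,0,0,0,0,0,0,0,0,0,0,0,0,0,0]'
```

```text
time: 21.77
eef_pos: [0.589, 0.1137, 0.0616]
tcp_rot: [0.676, 0.737, -0.001, -0.001]
contact_force: [-0.2, 0.7, -1.4]
opening: 0.846
finger_force: 0.0
time: 22.1
eef_pos: [0.5909, 0.1149, 0.0396]
tcp_rot: [0.675, 0.737, 0.001, 0.001]
contact_force: [0.3, 0.0, 1.1]
opening: 0.851
finger_force: 0.0
```

```bash
python3 -m handwheel '[0,0,-0.04,0,0,0,0,0,0,0,0,0]'
python3 -m handwheel '[0,0,0,0,0,0,0,0,0,0,0,0,0,0,0,0,0,0,0,0,0,0,0,0,0,0,0,0,0,0]' 0 30
python3 -m handwheel '[0,0,0.03,0,0,0,0,0,0.05,0,0,0,0,0,0.15,0,0,0,0,0,0.2,0,0,0,0,0,0.2,0,0,0]'
python3 -m handwheel '[0,0,0.16,0,0,0,0,0,0.08,0,0,0,0,0,0,0,0,0,0,0,0,0,0,0]'
```

```text
time: 22.27
eef_pos: [0.591, 0.1155, 0.0338]
tcp_rot: [0.675, 0.738, 0.001, 0.001]
contact_force: [0.3, 0.0, -0.0]
opening: 0.852
finger_force: 0.0
time: 22.68
eef_pos: [0.5907, 0.1158, 0.0338]
tcp_rot: [0.675, 0.738, 0.001, 0.001]
contact_force: [-1.5, -1.0, 4.9]
opening: 0.645
finger_force: 32.3
time: 23.1
eef_pos: [0.5886, 0.1157, 0.1266]
tcp_rot: [0.675, 0.738, -0.001, -0.001]
contact_force: [0.1, 0.7, -0.7]
opening: 0.642
finger_force: 32.3
time: 23.43
eef_pos: [0.5897, 0.1158, 0.1627]
tcp_rot: [0.675, 0.738, -0.0, -0.0]
contact_force: [-0.4, 0.7, -1.6]
opening: 0.645
finger_force: 32.4
```

```bash
python3 -m handwheel '[-0.05,-0.1,0,0,0,0,-0.1,-0.19,0,0,0,0,-0.1,-0.19,0,0,0,0,-0.1,-0.19,0,0,0,0,-0.1,-0.19,0,0,0,0]'
python3 -m handwheel '[-0.1,-0.19,0,0,0,0,-0.1,-0.19,0,0,0,0,-0.1,-0.19,0,0,0,0,-0.1,-0.19,0,0,0,0,-0.1,-0.19,0,0,0,0]'
python3 -m handwheel '[-0.1,-0.19,0,0,0,0,-0.06,-0.12,0,0,0,0,-0.023,-0.047,0,0,0,0,0,0,0,0,0,0,0,0,0,0,0,0]'
python3 - <<'E'
from jar import *
im,d,c=shot('wrist','w7'); P=cloud('wrist',d,c)
h=cv2.cvtColor(im,cv2.COLOR_BGR2HSV).astype(int)
m=((h[...,0]>4)&(h[...,0]<17)&(h[...,1]>140)&(h[...,2]>90)&(P[...,2]<.1)).astype(np.uint8)
for q in cv2.findContours(m,cv2.RETR_EXTERNAL,cv2.CHAIN_APPROX_NONE)[0]:
    if len(q)>40: print('jar',cv2.boundingRect(q),cv2.minEnclosingCircle(plane('wrist',q[:,0],.082,c)[:,:2].astype(np.float32)))
E
```

```text
time: 23.85
eef_pos: [0.5198, -0.0138, 0.1597]
tcp_rot: [0.675, 0.738, -0.001, -0.002]
contact_force: [0.7, 0.1, -1.7]
opening: 0.638
finger_force: 32.4
time: 24.27
eef_pos: [0.445, -0.156, 0.1601]
tcp_rot: [0.675, 0.738, -0.0, -0.003]
contact_force: [0.6, -0.6, -0.9]
opening: 0.642
finger_force: 32.4
time: 24.68
eef_pos: [0.4194, -0.2085, 0.1615]
tcp_rot: [0.675, 0.737, 0.0, -0.002]
contact_force: [-0.1, 0.1, -1.3]
opening: 0.645
finger_force: 32.4
t 24.68 tcp [ 0.4194 -0.2085  0.1615] z [-0.002   0.0025 -1.    ] ydeg 5.032839729963424 cam [ 0.4132 -0.136   0.2847] look [ 0.0233 -0.2844 -0.9584]
jar (370, 339, 17, 9) ((0.5295491814613342, -0.3187309503555298), 0.007638860493898392)
```

View pics/w7.png

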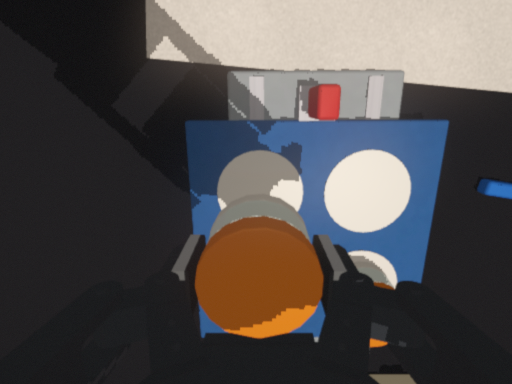

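The held jar is over the near-left spot at about (260,190). The spot at (367,190) is free, and the first jar is on its spot behind the finger at about (375,300).

```bash
python3 -m handwheel '[0.003,-0.005,-0.08,0,0,0,0,0,-0.16,0,0,0,0,0,-0.16,0,0,0,0,0,-0.1,0,0,0,0,0,-0.04,0,0,0]'
python3 -m handwheel '[0,0,-0.02,0,0,0,0,0,-0.01,0,0,0,0,0,-0.01,0,0,0,0,0,-0.01,0,0,0,0,0,0,0,0,0]'
python3 -m handwheel '[0,0,-0.01,0,0,0,0,0,-0.005,0,0,0,0,0,0,0,0,0]'
python3 -m handwheel '[0,0,-0.01,0,0,0,0,0,0,0,0,0,0,0,0,0,0,0]'
```

```text
time: 25.15
eef_pos: [0.4193, -0.2073, 0.0789]
tcp_rot: [0.674, 0.739, -0.0, -0.003]
contact_force: [-1.0, -0.3, -1.0]
opening: 0.646
finger_force: 32.5
time: 25.57
eef_pos: [0.421, -0.2103, 0.0752]
tcp_rot: [0.675, 0.738, 0.0, 0.001]
contact_force: [-0.3, -0.1, -1.6]
opening: 0.641
finger_force: 32.5
time: 25.82
eef_pos: [0.4205, -0.2102, 0.0724]
tcp_rot: [0.675, 0.738, 0.0, 0.0]
contact_force: [0.1, -0.3, -2.5]
opening: 0.644
finger_force: 32.5
time: 26.07
eef_pos: [0.4204, -0.2101, 0.0707]
tcp_rot: [0.675, 0.738, 0.0, -0.0]
contact_force: [-0.7, 0.1, -2.4]
opening: 0.645
finger_force: 32.5
```

```bash
python3 -m handwheel '[0,0,-0.01,0,0,0,0,0,0,0,0,0,0,0,0,0,0,0]'
python3 -m handwheel '[0,0,-0.008,0,0,0,0,0,0,0,0,0,0,0,0,0,0,0]'
python3 -m handwheel '[0,0,-0.006,0,0,0,0,0,0,0,0,0,0,0,0,0,0,0]'
```

```text
time: 26.32
eef_pos: [0.4204, -0.21, 0.0691]
tcp_rot: [0.675, 0.738, -0.0, -0.0]
contact_force: [0.6, -0.0, -0.8]
opening: 0.643
finger_force: 32.5
time: 26.57
eef_pos: [0.4204, -0.21, 0.068]
tcp_rot: [0.675, 0.738, -0.0, -0.0]
contact_force: [-0.0, -0.8, -2.6]
opening: 0.646
finger_force: 32.5
time: 26.82
eef_pos: [0.4205, -0.2102, 0.0678]
tcp_rot: [0.675, 0.738, -0.0, -0.0]
contact_force: [-3.0, 1.6, 5.6]
opening: 0.646
finger_force: 32.8
```

```bash
python3 -m handwheel '[0,0,0.006,0,0,0,0,0,0,0,0,0,0,0,0,0,0,0,0,0,0,0,0,0,0,0,0,0,0,0]' 0.82
python3 -m handwheel '[0,0,0.1,0,0,0,0,0,0.2,0,0,0,0,0,0.25,0,0,0,0,0,0.25,0,0,0,0,0.1,0.22,0,0,0]'
python3 -m handwheel '[0.03,0.24,0,0,0,0,0.03,0.24,0,0,0,0,0.03,0.24,0,0,0,0,0.03,0.24,0,0,0,0,0.027,0.24,0,0,0,0]' 0.85
python3 -m handwheel '[0,0.2,0,0,0,0,0,0.13,0,0,0,0,0,0,0,0,0,0,0,0,0,0,0,0]'
python3 - <<'E'
from jar import *
im,P,c=jars('w8')
h=cv2.cvtColor(im,cv2.COLOR_BGR2HSV).astype(int)
m=((h[...,0]>4)&(h[...,0]<17)&(h[...,1]>140)&(h[...,2]>90)&(P[...,2]>.07)).astype(np.uint8)
for q in cv2.findContours(m,cv2.RETR_EXTERNAL,cv2.CHAIN_APPROX_NONE)[0]:
    if len(q)>40: print('stage jar',cv2.boundingRect(q),cv2.minEnclosingCircle(plane('wrist',q[:,0],.082,c)[:,:2].astype(np.float32)))
for n in('scene','top'):
    im,d,c=shot(n,n+'8')
    h=cv2.cvtColor(im,cv2.COLOR_BGR2HSV).astype(int)
    m=((h[...,0]>4)&(h[...,0]<17)&(h[...,1]>160)&(h[...,2]>90)).astype(np.uint8)
    for q in cv2.findContours(m,cv2.RETR_EXTERNAL,cv2.CHAIN_APPROX_NONE)[0]:
        if 30<len(q)<90:
            u=q.mean((0,1)); z=.082 if plane(n,u,.082,c)[0][1]<-.1 else .048
            print(n,u,z,cv2.minEnclosingCircle(plane(n,q[:,0],z,c)[:,:2].astype(np.float32)))
E
```

```text
time: 27.23
eef_pos: [0.4205, -0.2101, 0.068]
tcp_rot: [0.675, 0.738, 0.0, 0.0]
contact_force: [0.5, 0.3, 0.1]
opening: 0.818
finger_force: 0.0
time: 27.65
eef_pos: [0.4208, -0.1965, 0.2236]
tcp_rot: [0.676, 0.737, -0.0, 0.001]
contact_force: [0.7, 0.1, 0.8]
opening: 0.818
finger_force: 0.0
time: 28.07
eef_pos: [0.4424, -0.0135, 0.2212]
tcp_rot: [0.675, 0.738, 0.0, 0.0]
contact_force: [0.2, -0.4, -0.4]
opening: 0.854
finger_force: 0.0
time: 28.4
eef_pos: [0.4423, 0.0351, 0.2209]
tcp_rot: [0.674, 0.739, -0.0, 0.0]
contact_force: [0.1, 0.5, -0.8]
opening: 0.85
finger_force: 0.0
t 28.4 tcp [0.4423 0.0351 0.2209] z [-0.0001 -0.0004 -1.    ] ydeg 5.237387086318391 cam [0.4357 0.108  0.3439] look [ 0.0263 -0.2872 -0.9575]
jar [255.2411 201.234 ] [0.4411 0.008 ] r 0.0277
t 28.45 tcp [0.4425 0.0343 0.2209] z [-0.0002 -0.0005 -1.    ] ydeg 5.1421361877257725 cam [0.9513 0.3957 0.9108] look [-0.4132 -0.4179 -0.8091]
scene [281.2353 188.7843] 0.048 ((0.446859747171402, 0.01084953173995018), 0.029298128560185432)
scene [187.0638 140.4043] 0.082 ((0.5275711417198181, -0.28893446922302246), 0.031123053282499313)
scene [231.9167 136.5625] 0.082 ((0.4249526262283325, -0.2061920166015625), 0.03249996900558472)
t 28.5 tcp [0.4426 0.0338 0.221 ] z [-0.     -0.0004 -1.    ] ydeg 5.069993752526071 cam [ 0.2432 -0.0101  1.5531] look [ 0.2052 -0.0205 -0.9785]
```

View pics/w8.png

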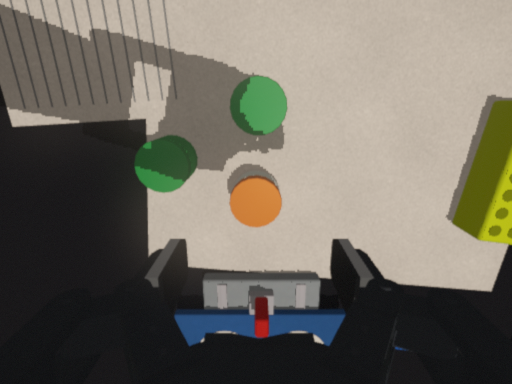

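The last jar is at pixel (256,201), with the green ones at (162,164) and (259,105). There is finger clearance, so I'll grasp it.

```bash
python3 -m handwheel '[-0.004,-0.085,-0.15,0,0,0,-0.004,-0.085,-0.2,0,0,0,0,0,-0.25,0,0,0,0,0,-0.25,0,0,0,0,0,-0.2,0,0,0]' 0.85 30
python3 -m handwheel '[0,0,-0.13,0,0,0,0,0,-0.07,0,0,0,0,0,0,0,0,0,0,0,0,0,0,0]'
```

```text
time: 28.97
eef_pos: [0.4404, 0.0076, 0.0614]
tcp_rot: [0.676, 0.737, -0.0, -0.0]
contact_force: [0.2, -0.0, 0.5]
opening: 0.848
finger_force: 0.0
time: 29.3
eef_pos: [0.4418, 0.0082, 0.0339]
tcp_rot: [0.676, 0.737, 0.0, 0.0]
contact_force: [0.1, -0.0, -0.3]
opening: 0.85
finger_force: 0.0
```

```bash
python3 -m handwheel '[0,0,0,0,0,0,0,0,0,0,0,0,0,0,0,0,0,0,0,0,0,0,0,0,0,0,0,0,0,0]' 0 30
python3 -m handwheel '[0,0,0.03,0,0,0,0,0,0.05,0,0,0,0,0,0.15,0,0,0,0,0,0.2,0,0,0,0,0,0.2,0,0,0]'
python3 -m handwheel '[0,0,0.16,0,0,0,0,0,0.08,0,0,0,0,0,0,0,0,0,0.03,-0.08,0,0,0,0,0.065,-0.19,0,0,0,0]'
python3 -m handwheel '[0.065,-0.19,0,0,0,0,0.065,-0.19,0,0,0,0,0.065,-0.19,0,0,0,0,0.065,-0.19,0,0,0,0,0.065,-0.19,0,0,0,0]'
python3 -m handwheel '[0.045,-0.12,0,0,0,0,0.021,-0.05,0,0,0,0,0,0,0,0,0,0,0,0,0,0,0,0]'
python3 - <<'E'
from jar import *
im,d,c=shot('wrist','w9'); P=cloud('wrist',d,c)
h=cv2.cvtColor(im,cv2.COLOR_BGR2HSV).astype(int)
m=((h[...,0]>4)&(h[...,0]<17)&(h[...,1]>140)&(h[...,2]>90)&(P[...,2]<.1)).astype(np.uint8)
for q in cv2.findContours(m,cv2.RETR_EXTERNAL,cv2.CHAIN_APPROX_NONE)[0]:
    if len(q)>40: print('jar',cv2.boundingRect(q),cv2.minEnclosingCircle(plane('wrist',q[:,0],.082,c)[:,:2].astype(np.float32)))
E
```

```text
time: 29.72
eef_pos: [0.443, 0.0084, 0.0355]
tcp_rot: [0.675, 0.738, 0.001, 0.002]
contact_force: [-0.5, -1.5, 6.3]
opening: 0.649
finger_force: 32.1
time: 30.13
eef_pos: [0.4401, 0.0094, 0.1286]
tcp_rot: [0.675, 0.738, -0.001, -0.001]
contact_force: [0.9, -0.3, -0.7]
opening: 0.648
finger_force: 32.2
time: 30.55
eef_pos: [0.454, -0.0301, 0.1625]
tcp_rot: [0.674, 0.739, -0.0, -0.002]
contact_force: [0.4, 1.0, -1.3]
opening: 0.643
finger_force: 32.2
time: 30.97
eef_pos: [0.5033, -0.1758, 0.1615]
tcp_rot: [0.675, 0.738, -0.001, -0.002]
contact_force: [1.3, -0.1, -0.0]
opening: 0.644
finger_force: 32.2
time: 31.3
eef_pos: [0.5132, -0.1991, 0.1624]
tcp_rot: [0.675, 0.738, -0.0, -0.002]
contact_force: [-0.3, 0.2, -1.3]
opening: 0.642
finger_force: 32.2
t 31.3 tcp [ 0.5132 -0.1991  0.1624] z [-0.0029  0.0022 -1.    ] ydeg 5.048597630332331 cam [ 0.5071 -0.1265  0.2856] look [ 0.0226 -0.2848 -0.9583]
jar (232, 326, 62, 13) ((0.5255325436592102, -0.3044548034667969), 0.025582296773791313)
jar (96, 175, 79, 73) ((0.42311739921569824, -0.21021491289138794), 0.029736150056123734)
```

View pics/w9.png

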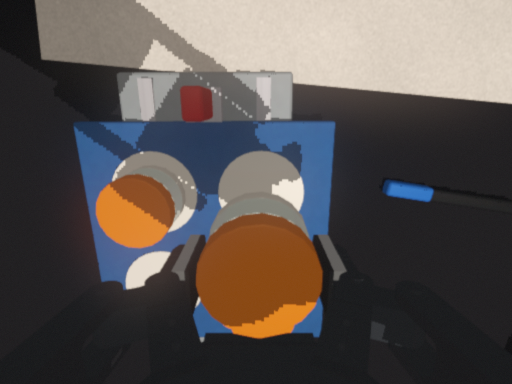

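```bash
python3 - <<'E'
from jar import *
print(ctrl.get_state()['eef_pos'],plane('wrist',[[261,193],[154,193]],.034,cal('wrist')))
E
python3 -m handwheel '[0.007,-0.007,-0.08,0,0,0,0,0,-0.16,0,0,0,0,0,-0.16,0,0,0,0,0,-0.1,0,0,0,0,0,-0.04,0,0,0]'
python3 -m handwheel '[0,0,-0.02,0,0,0,0,0,-0.01,0,0,0,0,0,-0.01,0,0,0,0,0,-0.01,0,0,0,0,0,0,0,0,0]'
python3 -m handwheel '[0,0,-0.01,0,0,0,0,0,0,0,0,0,0,0,0,0,0,0]'
python3 -m handwheel '[0,0,-0.01,0,0,0,0,0,0,0,0,0,0,0,0,0,0,0]'
```

```text
[ 0.5133 -0.1985  0.1627] [[ 0.5153 -0.2015  0.034 ]
 [ 0.4203 -0.2102  0.034 ]]
time: 31.77
eef_pos: [0.5129, -0.1981, 0.0792]
tcp_rot: [0.675, 0.738, -0.001, -0.003]
contact_force: [-0.5, 0.5, -1.2]
opening: 0.647
finger_force: 32.2
time: 32.18
eef_pos: [0.5158, -0.2009, 0.0764]
tcp_rot: [0.675, 0.738, 0.0, 0.001]
contact_force: [-0.4, -0.0, -1.2]
opening: 0.648
finger_force: 32.2
time: 32.43
eef_pos: [0.5153, -0.2007, 0.0743]
tcp_rot: [0.675, 0.738, 0.0, 0.0]
contact_force: [-0.2, -0.7, -1.2]
opening: 0.648
finger_force: 32.2
time: 32.68
eef_pos: [0.5152, -0.2006, 0.0724]
tcp_rot: [0.675, 0.738, -0.0, -0.0]
contact_force: [0.8, 0.8, -1.4]
opening: 0.643
finger_force: 32.2
```

```bash
python3 -m handwheel '[0,0,-0.01,0,0,0,0,0,0,0,0,0,0,0,0,0,0,0]'
python3 -m handwheel '[0,0,-0.01,0,0,0,0,0,0,0,0,0,0,0,0,0,0,0]'
python3 -m handwheel '[0,0,-0.006,0,0,0,0,0,0,0,0,0,0,0,0,0,0,0]'
```

```text
time: 32.93
eef_pos: [0.5152, -0.2006, 0.0709]
tcp_rot: [0.675, 0.738, -0.0, -0.0]
contact_force: [-0.7, -1.0, -1.8]
opening: 0.644
finger_force: 32.2
time: 33.18
eef_pos: [0.5154, -0.2007, 0.0697]
tcp_rot: [0.675, 0.738, 0.0, 0.0]
contact_force: [0.3, -0.2, -0.5]
opening: 0.646
finger_force: 32.3
time: 33.43
eef_pos: [0.5155, -0.2007, 0.0696]
tcp_rot: [0.675, 0.738, -0.0, 0.0]
contact_force: [-3.3, 0.0, 5.9]
opening: 0.639
finger_force: 32.6
```

```bash
python3 -m handwheel '[0,0,0.006,0,0,0,0,0,0,0,0,0,0,0,0,0,0,0,0,0,0,0,0,0,0,0,0,0,0,0]' 0.8
python3 -m handwheel '[0,0,0.1,0,0,0,0,0,0.2,0,0,0,0,0,0.25,0,0,0,0,0,0.25,0,0,0,0,0,0.25,0,0,0]'
python3 -m handwheel '[-0.074,0.154,0.03,0,0,0,-0.074,0.154,0.03,0,0,0,-0.074,0.154,0.03,0,0,0,-0.074,0.154,0.03,0,0,0,-0.074,0.154,0.03,0,0,0]' 0.6
python3 -m handwheel '[0,0,0,0,0,0,0,0,0,0,0,0,0,0,0,0,0,0]'
cat > chk.py <<'E'
from jar import *
import sys
t=sys.argv[1]
for n in('wrist','scene'):
    im,d,c=shot(n,n[0]+t); P=cloud(n,d,c)
    h=cv2.cvtColor(im,cv2.COLOR_BGR2HSV).astype(int)
    m=((h[...,0]>4)&(h[...,0]<17)&(h[...,1]>140)&(h[...,2]>90)&(P[...,2]>.06)&(P[...,2]<.1)).astype(np.uint8)
    for q in cv2.findContours(m,cv2.RETR_EXTERNAL,cv2.CHAIN_APPROX_NONE)[0]:
        if 30<len(q): print(n,'lid',cv2.boundingRect(q),np.array(cv2.minEnclosingCircle(plane(n,q[:,0],.082,c)[:,:2].astype(np.float32))[0]))
    m=((h[...,1]>150)&((h[...,0]<5)|(h[...,0]>174))&(h[...,2]>60)&(abs(P[...,2]-.075)<.008)&(P[...,1]<0)&(P[...,0]<.56))
    if m.sum()>20: p=P[m]; print(n,'grip',(p.min(0)+p.max(0))/2,m.sum())
E
python3 chk.py 10
```

```text
time: 33.85
eef_pos: [0.5151, -0.2006, 0.0693]
tcp_rot: [0.675, 0.738, -0.0, -0.0]
contact_force: [-0.3, -0.1, -0.0]
opening: 0.797
finger_force: 0.0
time: 34.27
eef_pos: [0.5148, -0.2004, 0.2283]
tcp_rot: [0.675, 0.738, -0.0, -0.0]
contact_force: [1.0, 0.2, 0.0]
opening: 0.805
finger_force: 0.0
time: 34.68
eef_pos: [0.459, -0.0842, 0.2496]
tcp_rot: [0.675, 0.738, 0.0, -0.0]
contact_force: [0.8, -0.7, 0.2]
opening: 0.604
finger_force: 0.0
time: 34.93
eef_pos: [0.46, -0.0854, 0.2496]
tcp_rot: [0.675, 0.738, -0.0, 0.0]
contact_force: [-0.3, -0.9, 0.2]
opening: 0.603
finger_force: 0.0
t 34.93 tcp [ 0.46   -0.0854  0.2496] z [ 0.0005 -0.0005 -1.    ] ydeg 5.100299384117153 cam [ 0.4534 -0.0125  0.3726] look [ 0.0261 -0.2874 -0.9575]
wrist lid (276, 324, 36, 11) [ 0.5186 -0.271 ]
wrist lid (202, 257, 37, 47) [ 0.4208 -0.208 ]
wrist lid (274, 256, 41, 47) [ 0.5145 -0.1984]
wrist grip [ 0.4606 -0.1293  0.0732] 259
t 34.98 tcp [ 0.46   -0.0857  0.2494] z [ 0.     -0.0003 -1.    ] ydeg 5.062553112820827 cam [0.9513 0.3957 0.9108] look [-0.4132 -0.4179 -0.8091]
scene lid (201, 148, 19, 17) [ 0.5209 -0.1959]
scene lid (178, 133, 19, 16) [ 0.5276 -0.289 ]
scene lid (223, 129, 18, 16) [ 0.426  -0.2073]
scene grip [ 0.4627 -0.1271  0.072 ] 36
```

View pics/s10.png

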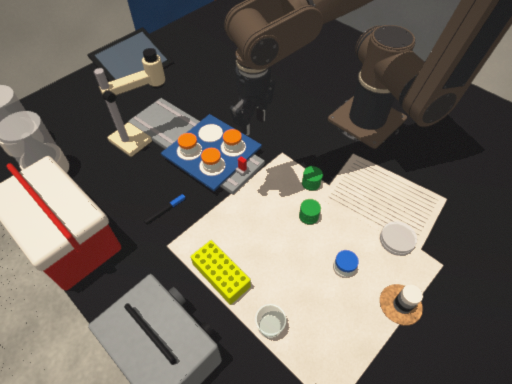

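All three jars stand on their spots at (187,146), (211,160) and (232,141), and the bottle is on the coaster. I'll grasp the grip at (0.4606,-0.129) and slide the stage in gently.

```bash
python3 -m handwheel '[0.005,-0.15,-0.1,0,0,0,0,-0.147,-0.2,0,0,0,0,0,-0.25,0,0,0,0,0,-0.25,0,0,0,0,0,-0.2,0,0,0]' 0.6 40
python3 -m handwheel '[0,0,-0.15,0,0,0,0,0,-0.1,0,0,0,0,0,0,0,0,0,0,0,0,0,0,0]'
```

```text
time: 35.45
eef_pos: [0.4596, -0.1305, 0.0967]
tcp_rot: [0.676, 0.737, -0.0, -0.001]
contact_force: [0.5, 0.2, -0.3]
opening: 0.604
finger_force: 0.0
time: 35.78
eef_pos: [0.4601, -0.1301, 0.0611]
tcp_rot: [0.675, 0.737, -0.0, -0.001]
contact_force: [-0.3, 0.6, 1.1]
opening: 0.601
finger_force: 0.0
```

```bash
python3 -m handwheel '[0,0,0,0,0,0,0,0,0,0,0,0,0,0,0,0,0,0,0,0,0,0,0,0,0,0,0,0,0,0]' 0 30
python3 -m handwheel '[0.002,-0.02,0,0,0,0,0.003,-0.03,0,0,0,0,0.004,-0.045,0,0,0,0,0.005,-0.05,0,0,0,0,0.005,-0.05,0,0,0,0]'
python3 -m handwheel '[0.005,-0.05,0,0,0,0,0.004,-0.05,0,0,0,0,0.005,-0.05,0,0,0,0,0.005,-0.05,0,0,0,0,0.005,-0.05,0,0,0,0]'
```

```text
time: 36.2
eef_pos: [0.4605, -0.1304, 0.0637]
tcp_rot: [0.674, 0.738, -0.001, 0.0]
contact_force: [-4.9, -1.4, 4.7]
opening: 0.177
finger_force: 31.5
time: 36.62
eef_pos: [0.4631, -0.1589, 0.0637]
tcp_rot: [0.675, 0.738, -0.0, -0.001]
contact_force: [-5.0, 2.2, 6.9]
opening: 0.185
finger_force: 31.8
time: 37.03
eef_pos: [0.4666, -0.1966, 0.0637]
tcp_rot: [0.675, 0.738, -0.0, -0.001]
contact_force: [-5.0, 2.3, 7.8]
opening: 0.181
finger_force: 31.8
```

```bash
python3 -m handwheel '[0.005,-0.05,0,0,0,0,0.004,-0.05,0,0,0,0,0.005,-0.05,0,0,0,0,0.005,-0.05,0,0,0,0,0.005,-0.05,0,0,0,0]'
python3 -m handwheel '[0.005,-0.05,0,0,0,0,0.004,-0.05,0,0,0,0,0.005,-0.05,0,0,0,0,0.005,-0.05,0,0,0,0,0.005,-0.05,0,0,0,0]'
python3 -m handwheel '[0.005,-0.05,0,0,0,0,0.004,-0.05,0,0,0,0,0.005,-0.05,0,0,0,0,0.004,-0.045,0,0,0,0,0.003,-0.035,0,0,0,0]'
python3 -m handwheel '[0.003,-0.03,0,0,0,0,0.002,-0.02,0,0,0,0,0.002,-0.02,0,0,0,0,0.001,-0.01,0,0,0,0,0.001,-0.01,0,0,0,0]'
python3 -m handwheel '[0.001,-0.01,0,0,0,0,0.001,-0.01,0,0,0,0,0.001,-0.01,0,0,0,0,0,0,0,0,0,0]'
```

```text
time: 37.45
eef_pos: [0.4701, -0.2341, 0.0637]
tcp_rot: [0.675, 0.738, -0.001, -0.001]
contact_force: [-5.6, 2.5, 6.3]
opening: 0.182
finger_force: 31.8
time: 37.87
eef_pos: [0.4736, -0.2717, 0.0637]
tcp_rot: [0.675, 0.738, -0.001, -0.001]
contact_force: [-6.0, 1.5, 6.8]
opening: 0.186
finger_force: 31.7
time: 38.28
eef_pos: [0.4768, -0.3065, 0.0637]
tcp_rot: [0.675, 0.738, -0.001, -0.001]
contact_force: [-4.9, 2.1, 5.2]
opening: 0.18
finger_force: 31.6
time: 38.7
eef_pos: [0.4781, -0.3196, 0.0637]
tcp_rot: [0.675, 0.738, -0.001, -0.001]
contact_force: [-6.3, 2.7, 5.1]
opening: 0.181
finger_force: 31.6
time: 39.03
eef_pos: [0.4785, -0.3244, 0.0637]
tcp_rot: [0.675, 0.738, -0.001, -0.001]
contact_force: [-4.9, 1.3, 4.6]
opening: 0.185
finger_force: 31.5
```

```bash
python3 -m handwheel '[0.001,-0.01,0,0,0,0,0.001,-0.01,0,0,0,0,0.001,-0.01,0,0,0,0,0,0,0,0,0,0]'
python3 -m handwheel '[0.001,-0.01,0,0,0,0,0.001,-0.01,0,0,0,0,0,0,0,0,0,0,0,0,0,0,0,0]'
```

```text
time: 39.37
eef_pos: [0.4789, -0.3289, 0.0637]
tcp_rot: [0.675, 0.738, -0.001, -0.001]
contact_force: [-6.4, 0.6, 4.8]
opening: 0.183
finger_force: 31.5
time: 39.7
eef_pos: [0.479, -0.3295, 0.0637]
tcp_rot: [0.675, 0.738, 0.0, -0.003]
contact_force: [-6.6, 9.0, 9.5]
opening: 0.182
finger_force: 32.2
```

```bash
python3 -m handwheel '[0,-0.005,0,0,0,0,0,0,0,0,0,0,0,0,0,0,0,0]'
python3 -m handwheel '[0,0.012,0,0,0,0,0,0,0,0,0,0,0,0,0,0,0,0]'
python3 -m handwheel '[0,0,0,0,0,0,0,0,0,0,0,0,0,0,0,0,0,0,0,0,0,0,0,0]' 0.6
python3 -m handwheel '[0,0,0.1,0,0,0,0,0,0.2,0,0,0,0,0.05,0.25,0,0,0,0,0.1,0.25,0,0,0,0,0.15,0.2,0,0,0]'
python3 -m handwheel '[0,0.2,0,0,0,0,0,0.1,0,0,0,0,0,0,0,0,0,0,0,0,0,0,0,0]'
python3 chk.py 11
python3 - <<'E'
from look import *
z=np.load('w11.npz'); c=cal('wrist')
for q,s in blobs(z['im'],'white',150)[0]: print(q,s,plane('wrist',q,.034,c)[0][:2])
E
```

```text
time: 39.95
eef_pos: [0.479, -0.3295, 0.0637]
tcp_rot: [0.675, 0.738, 0.001, -0.004]
contact_force: [-6.2, 10.7, 11.3]
opening: 0.18
finger_force: 32.4
time: 40.2
eef_pos: [0.479, -0.3295, 0.0637]
tcp_rot: [0.675, 0.738, -0.0, -0.002]
contact_force: [-5.8, 4.4, 7.0]
opening: 0.18
finger_force: 31.9
time: 40.53
eef_pos: [0.4802, -0.3307, 0.0625]
tcp_rot: [0.675, 0.738, 0.0, 0.001]
contact_force: [-0.2, -0.5, -0.3]
opening: 0.598
finger_force: 0.0
time: 40.95
eef_pos: [0.4804, -0.2867, 0.2153]
tcp_rot: [0.676, 0.737, -0.0, 0.002]
contact_force: [1.2, -0.7, -0.6]
opening: 0.601
finger_force: 0.0
time: 41.28
eef_pos: [0.4793, -0.2396, 0.2107]
tcp_rot: [0.674, 0.738, -0.0, -0.001]
contact_force: [0.2, -0.1, -0.1]
opening: 0.601
finger_force: 0.0
t 41.28 tcp [ 0.4793 -0.2396  0.2107] z [-0.0019  0.0007 -1.    ] ydeg 5.179467585145684 cam [ 0.4729 -0.1668  0.3338] look [ 0.0242 -0.2861 -0.9579]
wrist lid (197, 313, 36, 28) [ 0.4456 -0.3899]
wrist lid (271, 312, 48, 29) [ 0.5295 -0.3857]
wrist grip [ 0.4786 -0.3278  0.0715] 313
t 41.33 tcp [ 0.4794 -0.2403  0.2106] z [-0.0021  0.0009 -1.    ] ydeg 5.118812922038641 cam [0.9513 0.3957 0.9108] look [-0.4132 -0.4179 -0.8091]
scene lid (154, 118, 18, 15) [ 0.5376 -0.3925]
scene lid (133, 105, 18, 14) [ 0.5455 -0.4874]
scene lid (177, 102, 15, 14) [ 0.4464 -0.4029]
scene grip [ 0.4809 -0.3253  0.0715] 34
[363.0617  23.9433] [  151     0   361    66 15948] [ 0.5602 -0.0909]
[298.2509 143.9072] [ 290   40   19  218 2403] [ 0.5157 -0.2033]
[207.5447 206.3905] [202 171  12  85 571] [ 0.4272 -0.2784]
[304.9818 294.44  ] [276 283  45  39 275] [ 0.5462 -0.3781]
[228.4362 295.0386] [206 284  38  30 337] [ 0.4562 -0.3872]
```

View pics/w11.png

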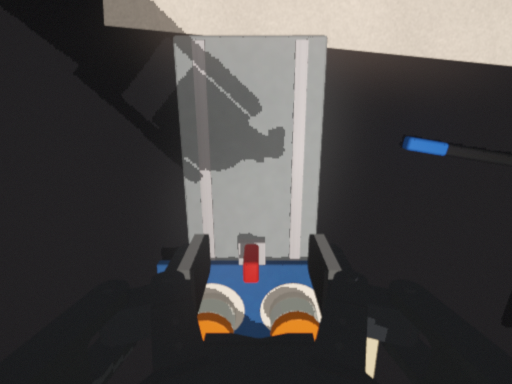

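The stage is at its inner stop: the grip has shifted 199 mm, and the jars moved with it and are still standing on their spots. The gripper is clear, so I'll hand in.

```bash
python3 -c "
from plant import ctrl
print(ctrl.sign_off())"
```

```text
the job is handed in; nothing more can be done
None
```

The job is handed in, though the sign-off gave no verdict: all three orange-lidded jars are standing on their own spots on the fully-in stage, and the grey bottle is upright on the coaster.

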